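Clamp the carving with the loose vise crank

TASK

Take the loose crank, fit it gently all the way down onto the square drive of the carver's vise, and wind it clockwise through full turns until the vise's red sprung jaw face is pressed about half-way in against the carving: firmly held, but the spring not pushed right in. Turn it without forcing, leave the crank seated on the drive, let go, and do not disturb the other things on the bench.

Things in the scene. Friction and masses are not known exactly. Their poses are not given: they have to be found in the camera images.
- vise: Blue vise bolted to the bench. Origin: on the bench, straight under the drive's vertical axis; x axis: along the screw from the gear head to the fixed jaw; z up. Gear head 84 x 84 mm, top 90 mm above the bench. Base plate x -50 to 235 mm, 90 mm wide. Bed under the carving 30 mm above the bench. Fixed jaw's face at x = 188 mm; jaws reach 76 mm up.
- drive_seat (a point): Centre of the flat top of the steel collar (34 mm across, 96 mm above the bench) on the gear head; the seated hub stands on it. The drive rises from it: a 14 x 14 mm steel square 22 mm tall. This frame is the vise's, NOT the square's: the square stands at a different angle every time, to be found by feel or by eye (fits every 90 degrees, with about 5 degrees of play either way).
- drive_nose (a point): Top centre of the drive's round brass nose (10 mm across, 6 mm tall, on top of the square), 28 mm above drive_seat. Turning the drive takes 0.4 N m (about 6 N at the handle) plus the spring's load; it stays where it is left. Clockwise from above closes the vise, 16 mm a turn; about 1.7 to 2.5 turns are needed.
- crank: Crank, 0.3 to 0.45 kg, lying flat on the bench, handle up. Origin: centre of the hub's underside, at the socket's mouth. x axis: along the arm from hub to handle; z: up. Hub: 30 x 30 mm, 40 mm tall, sides square to the arm, with a 15.2 x 15.2 mm square hole through its height. Arm: 16 mm wide, 9 mm thick, level with the underside. Seated: origin at drive_seat, z upright.
- crank_hub (a point): Centre of the crank's hub, 20 mm above its underside; the place to hold it when fitting.
- crank_handle (a point): Centre of the crank's upright wooden handle, on its axis, 70 mm from the hub's axis and 42 mm above the hub's underside. The handle is 25 mm across, 58 mm tall (from 12 to 70 mm above the underside) and spins freely on its pin, so it can be held tight while winding.
- jaw: Moving jaw, driven by the screw; origin at bench height, x axis as the vise's. It carries the red sprung face (80 mm wide, 42 mm tall, 6 mm thick); the face's front stands 4 mm ahead (+x) of the origin when free and can be pressed in by 10 mm, 20 N per mm (100 N half-way in, which adds about 3.6 N at the crank's handle).
- carving: Light wooden block with a carved rosette on top, 40 mm thick along the vise's x axis, 75 mm wide, 46 mm tall, standing on the vise bed between the jaws, 0.12 kg. Origin: centre of its underside. It has some play before it is clamped; the closing jaw pushes it against the fixed jaw.
- gouge_a: Bystander: carving gouge lying on the bench, 220 mm long, wooden handle.
- gouge_b: Bystander: second gouge, dark handle.
- mallet: Bystander: round wooden carver's mallet standing on its head, 86 mm across, 225 mm tall.
- wax: Bystander: small jar of wax, 68 mm across, 50 mm tall.
- brushes: Bystander: blue pot with brushes, 72 mm across, 190 mm tall.
- wedge: Bystander: plywood wedge, 90 x 30 x 14 mm.
- offcut: Bystander: practice block, 60 x 45 x 34 mm.
There are look-alikes about, which are no part of the job. Leave any purple or turquoise look-alike of the crank alone. Leave any green look-alike of the carving alone.

How it is judged:
By the outcome, as a careful person would: the job done as asked, in the order asked, and still so for the second after the job is handed in, with the robot touching nothing.
It also fails if it takes over 72 s, if anything falls off the work surface, if the arm or the gripper's body presses on something with over 40 N, if the wrist force passes 120 N, or if a joint passes its speed limit or range.

ROBOT

A 6-joint arm with a two-finger parallel gripper is mounted at the origin on the work surface. World frame = base frame: x ahead of the robot, y to its left, z up, the work surface at z = 0. Lengths are in m, angles in degrees, forces in N, time in s.
With the tool pointing down it reaches from about 0.4 to 0.825 m from the base axis. Payload 7 kg.
Tool frame: the origin (TCP) lies between the finger pads; the fingertips stand 19 mm ahead of it and the grasp point (between the pads) is the TCP (r.finger_overhang is the distance from the TCP to the fingertips, in m); z points along the fingers, y is the direction in which the jaws open and shut (so a half turn about z gives the same grasp; the last joint's range is limited). The gripper opens to 88 mm and grips with 3 to 60 N. Pads are 19 mm wide; open, the fingers measure 130 mm over their backs; the gripper's body (78 mm by 193 mm) begins 47 mm behind the grasp point.
Start: joints at [-54.826, 20.546, 0.682, 0, -70.136, -16.507], TCP at [0.216, -0.639, 0.246] pointing down, gripper open.
Joint ranges: [-176.03, 176.03], [-82.01, 121.73], [-58.28, 71.71], [-173.87, 95.51], [-174.79, -0.11], [-173.66, 173.66]. Speed limits (degrees/s): [136.94, 136.94, 172.46, 180, 180, 180].

INTERFACE

Orientations are given as [roll, pitch, yaw] about the fixed x, y, z axes, in that order (R = Rz(yaw) Ry(pitch) Rx(roll)).
In Python, from plant import r, optics gives the robot as it stands. The module is installed in compiled form; this text tells all that it offers.
- The arm moves only by the tool step_arm, never from a script. Its argument "increments" is a list of rows, each an object of numbers: "tx", "ty", "tz": the shift along the world's x, y, z in mm; "ax", "ay", "az": the turn, a rotation vector about the world's x, y, z in degrees; "claw": the gripper command: -1 is shut, 1 is fully open, values between are in proportion. In form: [{"tx": .., "ty": .., "tz": .., "ax": .., "ay": .., "az": .., "claw": ..}, ...]. A call has 1 to 12 rows; each row shifts and turns the commanded pose from where the row before left it; what a row does not reach is not made up. A row lasts 1/10 s, in which the tool goes at most 50 mm and 8.59 degrees, less where a joint would pass 70% of its speed; a pose out of reach is approached as far as the arm can. A call with a gripper value outside its range is refused whole. The fingers move at their own pace and stop on an object; "newtons" is the grip in N (left out, the last holds). Time passes only in rows, so rows that do not move let the fingers close. It gives the time, the measured TCP pose, the force and the opening at its end, in the units of the state.
- r.get_state(): the state, without advancing time (a new reading comes with each control period).
- optics.capture(name): name is "side" or "top"; returns a dict with "image" (400x640x3 uint8, blue, green, red), "depth" (400x640 float32, m along the optical axis (not along the pixel's ray), 0 where there is no reading), "fx", "fy", "cx", "cy" (pixels), "R" (3x3) and "t" (3): a world point X has camera coordinates R X + t. Camera axes: x right, y down, z forward; pixel columns grow to the right and rows downward; lengths in m; the calibration is good to about 2 mm. A picture is of the moment at which its call begins.
- r.close_job(): hands the job in, once; it reports no verdict.
The state is a dict: "time_s": time; "joints": joint angles; "qd": joint speeds; "joint_torque": joint torques, N m; "tcp_pos": TCP position; "eef_rot": TCP orientation; "contact_force": force on the tool from outside, world axes, zero at the start; "moment": the same for the moment, N m; "gripper_width": finger opening in m.
Only numpy, scipy, OpenCV 4.12 (cv2) and the standard library are available. Lean on these libraries where they do the work, as an engineer would, in place of code of your own. Each camera call takes 0.05 s, during which the arm holds its last target. There are 200 camera calls.

## Working session

There is one attempt and no reset: what is moved stays moved. The work goes in short steps, Python scripts to look and compute and a tool call to move; the robot and the scene stay as the last step left them, time stands still between calls to the robot, and variables do not carry over. Pictures are saved under pics/ and viewed, about 8 in all and at most 12, crops included, and the job is handed in when it is done.

Besides the shell and the picture viewer there is one more tool, called after ">>>" as name(argument=value, ...), one argument or row to a line, values as JSON. step_arm: Moves the arm, as the interface text tells. Its arguments: {"type":"object","properties":{"increments":{"type":"array","items":{"type":"object","properties":{"tx":{"type":"number"},"ty":{"type":"number"},"tz":{"type":"number"},"ax":{"type":"number"},"ay":{"type":"number"},"az":{"type":"number"},"claw":{"type":"number"}}}},"newtons":{"type":"number"}},"required":["increments"]}

```bash
mkdir -p pics
cat > h.py <<'E'
import numpy as np, cv2, pickle
from plant import r, optics
def cap(n,tag):
    c=optics.capture(n); pickle.dump(c,open(f'{tag}.pkl','wb')); cv2.imwrite(f'pics/{tag}.png',c['image']); return c
def load(tag): return pickle.load(open(f'{tag}.pkl','rb'))
def world(c,u,v,d=None):
    u=np.asarray(u,float);v=np.asarray(v,float)
    if d is None: d=c['depth'][v.astype(int),u.astype(int)]
    p=np.stack([(u-c['cx'])/c['fx']*d,(v-c['cy'])/c['fy']*d,d*np.ones_like(u)],-1)
    return (p-c['t'])@c['R']
def onz(c,u,v,z):
    a=world(c,u,v,1.0); o=-c['R'].T@c['t']; return o+(a-o)*((z-o[2])/(a[...,2]-o[2]))[...,None]
def pix(c,X):
    p=np.asarray(X)@c['R'].T+c['t']; return p[...,0]/p[...,2]*c['fx']+c['cx'],p[...,1]/p[...,2]*c['fy']+c['cy']
def crop(c,tag,u0,v0,u1,v1,k):
    cv2.imwrite(f'pics/{tag}.png',cv2.resize(c['image'][v0:v1,u0:u1],None,fx=k,fy=k,interpolation=cv2.INTER_CUBIC))
E
python3 - <<'E'
from h import *
a=cap('top','top0');b=cap('side','side0')
cv2.imwrite('pics/both.png',np.vstack([a['image'],b['image']])[:, :]) if 0 else None
for c in(a,b): print(c['fx'],-c['R'].T@c['t'],c['R'][2])
print(r.get_state())
E
```

```text
389.0642008066411 [ 0.42203232 -0.02888651  1.17320026] [ 0.10756962 -0.00826977 -0.99416316]
458.3382077821279 [ 0.24118692 -1.24991172  1.16634186] [ 0.18355998  0.73715342 -0.65031574]
{'time_s': 0.1, 'joints': array([-5.48279071e+01,  2.05861123e+01,  6.39002494e-01, -1.78868650e-02,
       -7.01368868e+01, -1.65068759e+01]), 'qd': array([ 0.05423937, -0.13599319,  0.17862855,  0.03812873, -0.03828058,
       -0.07271821]), 'joint_torque': array([-1.18828135e-03, -5.84165204e+01,  2.93754208e+01,  7.01563686e+00,
        1.01651932e-02, -5.41978920e-05]), 'tcp_pos': array([ 0.21586697, -0.63911088,  0.24472949]), 'eef_rot': array([ 1.79914687e+02, -7.74543408e-03, -1.61340867e+02]), 'contact_force': array([ 0.53211519, -0.19253032,  0.15746988]), 'moment': array([0.01634113, 0.00647668, 0.00973809]), 'gripper_width': 0.08789365392705253}
```

View pics/top0.png

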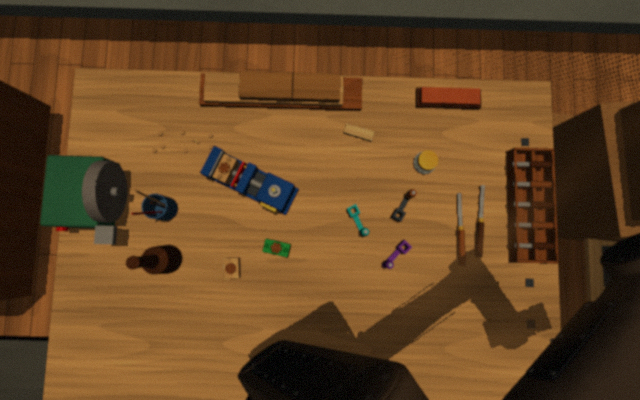

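View pics/side0.png

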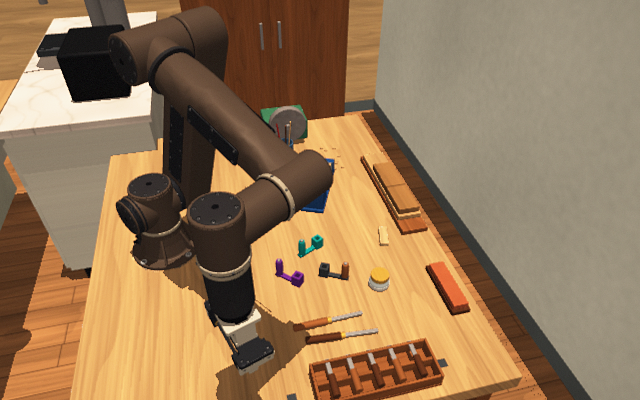

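The top view shows the vise at (250,180). There are three crank candidates: dark with a brown handle at (403,205), turquoise at (357,221) and purple at (397,254). I choose the dark one. For the carving, the wooden block in the vise is at (228,170) and the green look-alike is at (277,248). I'll check close up.

Run:
```python
from h import *
c=load('top0')
a=cv2.resize(c['image'][180:232,375:427],None,fx=8,fy=8,interpolation=cv2.INTER_CUBIC)
b=cv2.resize(c['image'][140:220,200:304],None,fx=416/80,fy=416/80,interpolation=cv2.INTER_CUBIC)
o=np.hstack([a,b]);o=np.clip(o*1.5,0,255).astype('uint8');o=cv2.resize(o,(800,int(416*800/o.shape[1])));cv2.imwrite('pics/c1.png',o);print(o.shape)
# height map of crank region
for v in range(186,226,3): 
  print(v,' '.join('%3d'%(1000*world(c,u,v)[2]) for u in range(386,422,3)))
```

```text
(347, 800, 3)
186  -1   1  -5   2  -1   0   2  -3   0   1  -2   0
189  -1   0  -4  -2  -2  -5  -1  -1  60  71   0   0
192  -2   0  -1   1   3  -1   0  51  72  72  73   2
195   0  -1   0  -1  -2   0   0  46  64  70   1  -1
198   0   2   0  -3  -5   0   6   8  -3   0  -2   2
201  -5  -1  -1   0   2  -1  10   8  -1   0  -1   0
204  -1   0   0   1  -3  14   6   0  -1  -2   3  -1
207  -4   1   0  -1   9   8   8   0  -2  -1   2  -2
210   0   2  -2  36  41  39  -2  -1   0   1   2   0
213   0   3  11  42   1  27  40   1  -1   4  -3   1
216  -2  -1  38  38   3  40   0   0  -5  -3  -8  -1
219   1   0   0  14  40  37   0  -4   0  -1   1  -1
222   1   2   1  -1  -1   0  -3  -1   3  -1   6   0
225   0  -1  -1   5   0   0  -2   3   0   0   0  -1
```

View pics/c1.png

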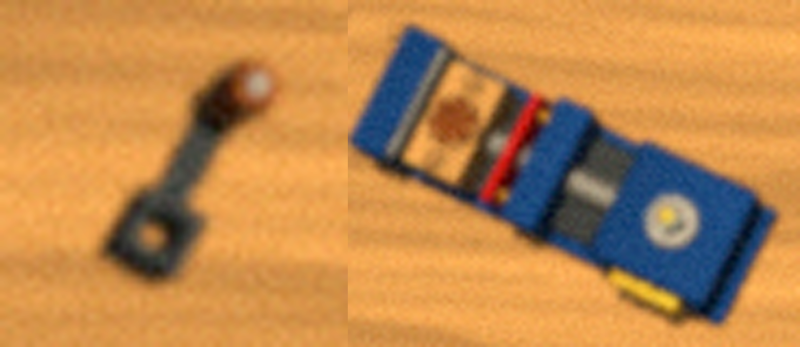

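Run:
```python
from h import *
c=load('top0')
V,U=np.mgrid[0:400,0:640]
W=world(c,U,V)
def sel(u0,u1,v0,v1,z0,z1):
    m=(U>=u0)&(U<u1)&(V>=v0)&(V<v1)&(W[...,2]>z0)&(W[...,2]<z1); return W[m]
def rect(P): return cv2.minAreaRect((P[:,:2]*1000).astype('float32'))
h=sel(385,420,203,228,.032,.046); print('hub',len(h),rect(h),h.mean(0))
k=sel(395,420,183,203,.065,.078); print('handle',len(k),k.mean(0),rect(k))
g=sel(235,305,160,220,.084,.0935); print('head',len(g),rect(g),g.mean(0))
d=sel(255,290,175,205,.094,.14); print('drive',len(d),d.mean(0),np.percentile(d[:,2],[5,50,95,100]))
t=d[d[:,2]>.112];print('sq',len(t),t.mean(0),rect(t))
# jaws etc
j=sel(195,260,140,200,.069,.082); print('jaws',rect(j))
ba=sel(195,305,140,220,.05,.2);print('vise all',rect(ba))
# collar by image: bright/grey vs blue
im=c['image'].astype(int); m=(U>262)&(U<288)&(V>178)&(V<204)&(im[...,2]>im[...,0]*0.8)&(im.sum(-1)>200)&(W[...,2]>.085)
print('collar px',m.sum(),U[m].mean(),V[m].mean(),onz(c,U[m].mean(),V[m].mean(),.1))
m2=m&(im[...,2]>im[...,0]*1.35);print('brass',m2.sum(),U[m2].mean(),V[m2].mean(),onz(c,U[m2].mean(),V[m2].mean(),.122))
hz=(hm:=rect(h)[0]),(k.mean(0)[:2]*1000); print('yaw',np.degrees(np.arctan2(*(np.array(hz[1])-hz[0])[::-1])),np.linalg.norm(np.array(hz[1])-hz[0]))
# crop enlarge
crop(c,'c2',258,172,292,206,16)
```

```text
hub 89 ((511.89190673828125, -261.7518005371094), (30.0289306640625, 30.726551055908203), 60.53860855102539) [ 0.5117725  -0.26143376  0.03887548]
handle 45 [ 0.57301511 -0.29500044  0.07055947] ((573.2111206054688, -295.096435546875), (19.91970443725586, 18.489093780517578), 68.87581634521484)
head 772 ((565.0681762695312, 99.21234893798828), (84.22871398925781, 83.49332427978516), 65.15311431884766) [0.56390224 0.09856062 0.08913499]
drive 96 [0.56355516 0.09897901 0.10350152] [0.09455413 0.09688243 0.12330022 0.12672317]
sq 29 [0.56423534 0.09900478 0.11950229] ((564.5708618164062, 99.422119140625), (14.42188835144043, 13.549833297729492), 29.473817825317383)
jaws ((617.1019287109375, 215.19046020507812), (186.39053344726562, 89.9555892944336), 66.06124877929688)
vise all ((599.138916015625, 181.41282653808594), (263.999267578125, 94.89092254638672), 64.07832336425781)
collar px 130 274.34615384615387 190.26153846153846 [0.56411089 0.09723857 0.1       ]
brass 28 273.82142857142856 188.53571428571428 [0.56589889 0.09625974 0.122     ]
yaw -28.544471141176704 69.58101483476162
```

View pics/c2.png

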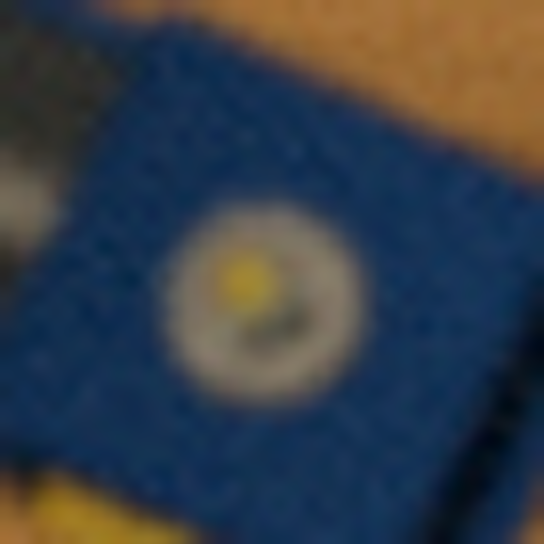

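The crop confirms the dark crank: hub at (512,-262) mm, yaw about -29°. The drive axis is near (564.5,98.5) mm, the vise yaw is about 65°, and the square is at roughly 29° mod 90. I'll approach the hub now.

>>> step_arm(
  increments=[
    {"tx": 25, "ty": 31, "tz": -7, "az": -4, "claw": 0.4},
    {"tx": 25, "ty": 31, "tz": -7, "az": -4, "claw": 0.4},
    {"tx": 25, "ty": 31, "tz": -7, "az": -4, "claw": 0.4},
    {"tx": 25, "ty": 31, "tz": -7, "az": -4, "claw": 0.4},
    {"tx": 25, "ty": 31, "tz": -7, "az": -4, "claw": 0.4},
    {"tx": 25, "ty": 31, "tz": -7, "az": -4, "claw": 0.4},
    {"tx": 25, "ty": 32, "tz": -7, "az": -4, "claw": 0.4},
    {"tx": 25, "ty": 32, "tz": -7, "az": -4, "claw": 0.4},
    {"tx": 25, "ty": 32, "tz": -7, "az": -4, "claw": 0.4},
    {"tx": 25, "ty": 32, "tz": -7, "az": -4, "claw": 0.4},
    {"tx": 25, "ty": 32, "tz": -7, "az": -4, "claw": 0.4},
    {"tx": 21, "ty": 31, "tz": -7, "az": -4, "claw": 0.4},
  ],
  newtons=30,
)

```text
$.increments[0]: bad value
```

>>> step_arm(
  increments=[
    {},
    {},
    {},
  ],
)

```text
$.increments[0]: bad value
```

>>> step_arm(
  increments=[
    {"tx": 25, "ty": 31, "tz": -7, "ax": 0, "ay": 0, "az": -4, "claw": 0.4},
    {"tx": 25, "ty": 31, "tz": -7, "ax": 0, "ay": 0, "az": -4, "claw": 0.4},
    {"tx": 25, "ty": 31, "tz": -7, "ax": 0, "ay": 0, "az": -4, "claw": 0.4},
    {"tx": 25, "ty": 31, "tz": -7, "ax": 0, "ay": 0, "az": -4, "claw": 0.4},
    {"tx": 25, "ty": 31, "tz": -7, "ax": 0, "ay": 0, "az": -4, "claw": 0.4},
    {"tx": 25, "ty": 31, "tz": -7, "ax": 0, "ay": 0, "az": -4, "claw": 0.4},
    {"tx": 25, "ty": 32, "tz": -7, "ax": 0, "ay": 0, "az": -4, "claw": 0.4},
    {"tx": 25, "ty": 32, "tz": -7, "ax": 0, "ay": 0, "az": -4, "claw": 0.4},
    {"tx": 25, "ty": 32, "tz": -7, "ax": 0, "ay": 0, "az": -4, "claw": 0.4},
    {"tx": 25, "ty": 32, "tz": -7, "ax": 0, "ay": 0, "az": -4, "claw": 0.4},
    {"tx": 25, "ty": 32, "tz": -7, "ax": 0, "ay": 0, "az": -4, "claw": 0.4},
    {"tx": 21, "ty": 31, "tz": -7, "ax": 0, "ay": 0, "az": -4, "claw": 0.4},
  ],
  newtons=30,
)

```text
time_s: 1.3
tcp_pos: [0.5129, -0.2609, 0.1611]
eef_rot: [-180.0, -0.0, 150.5]
contact_force: [0.5, -0.8, -0.0]
gripper_width: 0.0613
```

>>> step_arm(
  increments=[
    {"tx": 0, "ty": 0, "tz": 0, "ax": 0, "ay": 0, "az": 0, "claw": 0.4},
    {"tx": 0, "ty": 0, "tz": 0, "ax": 0, "ay": 0, "az": 0, "claw": 0.4},
    {"tx": 0, "ty": 0, "tz": 0, "ax": 0, "ay": 0, "az": 0, "claw": 0.4},
  ],
)

```text
time_s: 1.6
tcp_pos: [0.5116, -0.2628, 0.1615]
eef_rot: [-180.0, -0.0, 150.7]
contact_force: [-0.3, -0.4, 0.1]
gripper_width: 0.0612
```

>>> step_arm(
  increments=[
    {"tx": 0, "ty": 1, "tz": -30, "ax": 0, "ay": 0, "az": 0.3, "claw": 0.4},
    {"tx": 0, "ty": 0, "tz": -30, "ax": 0, "ay": 0, "az": 0, "claw": 0.4},
    {"tx": 0, "ty": 0, "tz": -30, "ax": 0, "ay": 0, "az": 0, "claw": 0.4},
    {"tx": 0, "ty": 0, "tz": -20, "ax": 0, "ay": 0, "az": 0, "claw": 0.4},
    {"tx": 0, "ty": 0, "tz": -15, "ax": 0, "ay": 0, "az": 0, "claw": 0.4},
    {"tx": 0, "ty": 0, "tz": -11, "ax": 0, "ay": 0, "az": 0, "claw": 0.4},
    {"tx": 0, "ty": 0, "tz": 0, "ax": 0, "ay": 0, "az": 0, "claw": 0.4},
    {"tx": 0, "ty": 0, "tz": 0, "ax": 0, "ay": 0, "az": 0, "claw": -1},
    {"tx": 0, "ty": 0, "tz": 0, "ax": 0, "ay": 0, "az": 0, "claw": -1},
    {"tx": 0, "ty": 0, "tz": 0, "ax": 0, "ay": 0, "az": 0, "claw": -1},
    {"tx": 0, "ty": 0, "tz": 0, "ax": 0, "ay": 0, "az": 0, "claw": -1},
    {"tx": 0, "ty": 0, "tz": 0, "ax": 0, "ay": 0, "az": 0, "claw": -1},
  ],
  newtons=35,
)

```text
time_s: 2.8
tcp_pos: [0.5122, -0.2615, 0.0261]
eef_rot: [180.0, 0.0, 151.0]
contact_force: [-0.9, 0.0, 3.6]
gripper_width: 0.0298
```

>>> step_arm(
  increments=[
    {"tx": 0, "ty": 0, "tz": 10, "ax": 0, "ay": 0, "az": 0, "claw": -1},
    {"tx": 0, "ty": 0, "tz": 30, "ax": 0, "ay": 0, "az": 0, "claw": -1},
    {"tx": 0, "ty": 0, "tz": 40, "ax": 0, "ay": 0, "az": 0, "claw": -1},
    {"tx": 0, "ty": 0, "tz": 40, "ax": 0, "ay": 0, "az": 0, "claw": -1},
    {"tx": 0, "ty": 0, "tz": 25, "ax": 0, "ay": 0, "az": 0, "claw": -1},
    {"tx": 0, "ty": 0, "tz": 0, "ax": 0, "ay": 0, "az": 0, "claw": -1},
  ],
)

```text
time_s: 3.4
tcp_pos: [0.514, -0.2619, 0.1753]
eef_rot: [179.9, 0.4, 151.0]
contact_force: [0.8, -1.3, -3.6]
gripper_width: 0.0297
```

>>> step_arm(
  increments=[
    {"tx": 2, "ty": 15, "tz": 0, "ax": 0, "ay": 0, "az": 3, "claw": -1},
    {"tx": 5, "ty": 32, "tz": 0, "ax": 0, "ay": 0, "az": 5, "claw": -1},
    {"tx": 5, "ty": 33, "tz": 0, "ax": 0, "ay": 0, "az": 5, "claw": -1},
    {"tx": 5, "ty": 33, "tz": 0, "ax": 0, "ay": 0, "az": 5, "claw": -1},
    {"tx": 5, "ty": 33, "tz": 0, "ax": 0, "ay": 0, "az": 5, "claw": -1},
    {"tx": 5, "ty": 33, "tz": 0, "ax": 0, "ay": 0, "az": 5, "claw": -1},
    {"tx": 5, "ty": 33, "tz": 0, "ax": 0, "ay": 0, "az": 5, "claw": -1},
    {"tx": 5, "ty": 33, "tz": 0, "ax": 0, "ay": 0, "az": 5, "claw": -1},
    {"tx": 5, "ty": 33, "tz": 0, "ax": 0, "ay": 0, "az": 5, "claw": -1},
    {"tx": 5, "ty": 33, "tz": 0, "ax": 0, "ay": 0, "az": 5, "claw": -1},
    {"tx": 3, "ty": 32, "tz": 0, "ax": 0, "ay": 0, "az": 5, "claw": -1},
    {"tx": 2, "ty": 17, "tz": 0, "ax": 0, "ay": 0, "az": 5.5, "claw": -1},
  ],
)

```text
time_s: 4.6
tcp_pos: [0.5628, 0.1011, 0.1688]
eef_rot: [180.0, -0.2, -150.1]
contact_force: [0.6, -0.2, -3.3]
gripper_width: 0.0296
```

Run:
```python
from h import *
c=cap('top','top1'); s=cap('side','side1'); S=r.get_state()
print({k:S[k] for k in('time_s','tcp_pos','eef_rot','contact_force','moment','joints')})
print(pix(c,[.5645,.0985,.12]),pix(s,[.5645,.0985,.12]))
u,v=map(int,pix(c,[.5645,.0985,.12]));a=cv2.resize(c['image'][v-50:v+50,u-60:u+60],(480,400))
u,v=map(int,pix(s,[.5645,.0985,.12]));b=cv2.resize(s['image'][v-40:v+40,u-32:u+32],(320,400))
cv2.imwrite('pics/c3.png',np.clip(np.hstack([a,b])*1.3,0,255).astype('uint8'))
```

```text
{'time_s': 4.7, 'tcp_pos': array([0.56301562, 0.10095987, 0.16881627]), 'eef_rot': array([ 1.79964561e+02, -1.53564545e-01, -1.50151395e+02]), 'contact_force': array([-0.58478834,  0.37004209, -4.35109521]), 'moment': array([-0.0418843 ,  0.12785192,  0.00749601]), 'joints': array([ 2.97346254e+01,  1.45894377e+01, -1.84892605e+01, -4.18567754e-02,
       -5.70749435e+01, -8.98632703e+01])}
(np.float64(273.06356361147454), np.float64(189.12398421079314)) (np.float64(314.1660073926105), np.float64(179.59714832425732))
```

View pics/c3.png

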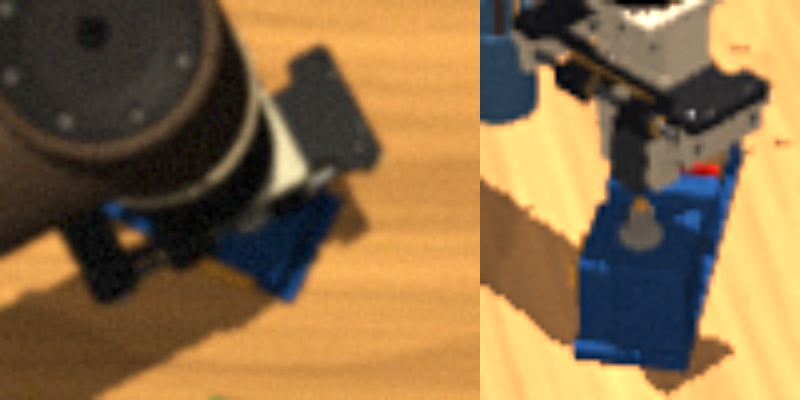

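>>> step_arm(
  increments=[
    {"tx": 1.7, "ty": -2.5, "tz": -6, "ax": 0, "ay": 0, "az": 0, "claw": -1},
    {"tx": 0, "ty": 0, "tz": -6, "ax": 0, "ay": 0, "az": 0, "claw": -1},
    {"tx": 0, "ty": 0, "tz": -4, "ax": 0, "ay": 0, "az": 0, "claw": -1},
    {"tx": 0, "ty": 0, "tz": 0, "ax": 0, "ay": 0, "az": 0, "claw": -1},
  ],
)

```text
time_s: 5.1
tcp_pos: [0.565, 0.095, 0.1534]
eef_rot: [180.0, -0.1, -150.6]
contact_force: [-0.3, 0.2, -3.7]
gripper_width: 0.0297
```

>>> step_arm(
  increments=[
    {"tx": 0, "ty": 0, "tz": -2, "ax": 0, "ay": 0, "az": 0, "claw": -1},
    {"tx": 0, "ty": 0, "tz": -2, "ax": 0, "ay": 0, "az": 0, "claw": -1},
    {"tx": 0, "ty": 0, "tz": 0, "ax": 0, "ay": 0, "az": 0, "claw": -1},
  ],
)

```text
time_s: 5.4
tcp_pos: [0.5656, 0.0959, 0.1504]
eef_rot: [180.0, -0.0, -150.6]
contact_force: [0.0, 0.3, -4.2]
gripper_width: 0.03
```

Run:
```python
from h import *
S=r.get_state()
print({k:S[k] for k in('time_s','tcp_pos','eef_rot','contact_force','moment')})
```

```text
{'time_s': 5.4, 'tcp_pos': array([0.56562927, 0.09585939, 0.1504115 ]), 'eef_rot': array([ 1.79995384e+02, -7.70954802e-03, -1.50551084e+02]), 'contact_force': array([ 0.01101088,  0.29697149, -4.24908082]), 'moment': array([-0.03290313,  0.07062322, -0.00810953])}
```

>>> step_arm(
  increments=[
    {"tx": -1, "ty": 2.3, "tz": 0, "ax": 0, "ay": 0, "az": 0, "claw": -1},
    {"tx": 0, "ty": 0, "tz": -2, "ax": 0, "ay": 0, "az": 0, "claw": -1},
    {"tx": 0, "ty": 0, "tz": 0, "ax": 0, "ay": 0, "az": 0, "claw": -1},
  ],
)

```text
time_s: 5.7
tcp_pos: [0.5646, 0.0984, 0.1484]
eef_rot: [180.0, -0.0, -150.5]
contact_force: [0.1, -0.0, -2.8]
gripper_width: 0.0299
```

>>> step_arm(
  increments=[
    {"tx": 0, "ty": 0, "tz": -2, "ax": 0, "ay": 0, "az": 0, "claw": -1},
    {"tx": 0, "ty": 0, "tz": -1, "ax": 0, "ay": 0, "az": 0, "claw": -1},
    {"tx": 0, "ty": 0, "tz": 0, "ax": 0, "ay": 0, "az": 0, "claw": -1},
  ],
)

```text
time_s: 6.0
tcp_pos: [0.5646, 0.0983, 0.1453]
eef_rot: [180.0, -0.0, -150.5]
contact_force: [0.9, -0.8, -2.7]
gripper_width: 0.0302
```

>>> step_arm(
  increments=[
    {"tx": 0, "ty": 0, "tz": -1, "ax": 0, "ay": 0, "az": 0, "claw": -1},
    {"tx": 0, "ty": 0, "tz": -1, "ax": 0, "ay": 0, "az": 0, "claw": -1},
    {"tx": 0, "ty": 0, "tz": 0, "ax": 0, "ay": 0, "az": 0, "claw": -1},
  ],
)

```text
time_s: 6.3
tcp_pos: [0.5649, 0.0983, 0.1439]
eef_rot: [-180.0, 0.0, -150.5]
contact_force: [-0.9, -0.7, 0.7]
gripper_width: 0.0303
```

>>> step_arm(
  increments=[
    {"tx": 0, "ty": 0, "tz": -1, "ax": 0, "ay": 0, "az": 0, "claw": -1},
    {"tx": 0, "ty": 0, "tz": 0, "ax": 0, "ay": 0, "az": 0, "claw": -1},
  ],
)

```text
time_s: 6.5
tcp_pos: [0.565, 0.0984, 0.1435]
eef_rot: [-180.0, 0.0, -150.5]
contact_force: [-2.8, -0.6, 6.5]
gripper_width: 0.0299
```

>>> step_arm(
  increments=[
    {"tx": 0, "ty": 0, "tz": 0, "ax": 0, "ay": 0, "az": 3, "claw": -1},
    {"tx": 0, "ty": 0, "tz": 0, "ax": 0, "ay": 0, "az": 3, "claw": -1},
    {"tx": 0, "ty": 0, "tz": 0, "ax": 0, "ay": 0, "az": 0, "claw": -1},
  ],
)

```text
time_s: 6.8
tcp_pos: [0.5655, 0.0987, 0.1436]
eef_rot: [-180.0, 0.1, -144.5]
contact_force: [-0.7, 1.5, 6.1]
gripper_width: 0.0296
```

>>> step_arm(
  increments=[
    {"tx": 0, "ty": 0, "tz": 0, "ax": 0, "ay": 0, "az": 3, "claw": -1},
    {"tx": 0, "ty": 0, "tz": 0, "ax": 0, "ay": 0, "az": 3, "claw": -1},
    {"tx": 0, "ty": 0, "tz": 0, "ax": 0, "ay": 0, "az": 0, "claw": -1},
  ],
)

```text
time_s: 7.1
tcp_pos: [0.5658, 0.0988, 0.1438]
eef_rot: [-179.9, 0.1, -138.5]
contact_force: [-0.4, 1.1, 5.0]
gripper_width: 0.0297
```

>>> step_arm(
  increments=[
    {"tx": 0, "ty": 0, "tz": 0, "ax": 0, "ay": 0, "az": 3, "claw": -1},
    {"tx": 0, "ty": 0, "tz": 0, "ax": 0, "ay": 0, "az": 3, "claw": -1},
    {"tx": 0, "ty": 0, "tz": 0, "ax": 0, "ay": 0, "az": 0, "claw": -1},
  ],
)

```text
time_s: 7.4
tcp_pos: [0.566, 0.099, 0.1438]
eef_rot: [-179.9, 0.2, -132.5]
contact_force: [-1.2, 1.4, 6.3]
gripper_width: 0.0295
```

>>> step_arm(
  increments=[
    {"tx": 0, "ty": 0, "tz": 0, "ax": 0, "ay": 0, "az": 3, "claw": -1},
    {"tx": 0, "ty": 0, "tz": 0, "ax": 0, "ay": 0, "az": 3, "claw": -1},
    {"tx": 0, "ty": 0, "tz": 0, "ax": 0, "ay": 0, "az": 0, "claw": -1},
  ],
)

```text
time_s: 7.7
tcp_pos: [0.5662, 0.0991, 0.1439]
eef_rot: [-179.9, 0.2, -126.5]
contact_force: [0.3, 0.9, 5.6]
gripper_width: 0.03
```

>>> step_arm(
  increments=[
    {"tx": 0, "ty": 0, "tz": 3.5, "ax": 0, "ay": 0, "az": -6, "claw": -1},
    {"tx": 0, "ty": 0, "tz": 0, "ax": 0, "ay": 0, "az": -6, "claw": -1},
    {"tx": 0, "ty": 0, "tz": 0, "ax": 0, "ay": 0, "az": -6, "claw": -1},
    {"tx": 0, "ty": 0, "tz": 0, "ax": 0, "ay": 0, "az": -6, "claw": -1},
    {"tx": 0, "ty": 0, "tz": 0, "ax": 0, "ay": 0, "az": 0, "claw": -1},
    {"tx": 0, "ty": 0, "tz": 0, "ax": 0, "ay": 0, "az": 0, "claw": -1},
  ],
)

```text
time_s: 8.3
tcp_pos: [0.5645, 0.0982, 0.1457]
eef_rot: [180.0, -0.0, -150.4]
contact_force: [-0.3, -0.3, -3.8]
gripper_width: 0.0301
```

>>> step_arm(
  increments=[
    {"tx": 1.74, "ty": 0.99, "tz": 0, "ax": 0, "ay": 0, "az": 0, "claw": -1},
    {"tx": 1.74, "ty": 0.99, "tz": 0, "ax": 0, "ay": 0, "az": 0, "claw": -1},
    {"tx": 0, "ty": 0, "tz": 0, "ax": 0, "ay": 0, "az": 0, "claw": -1},
    {"tx": 0, "ty": 0, "tz": 0, "ax": 0, "ay": 0, "az": 0, "claw": -1},
  ],
)

```text
time_s: 8.7
tcp_pos: [0.5676, 0.0999, 0.1457]
eef_rot: [180.0, -0.1, -150.5]
contact_force: [-2.9, -2.0, -2.3]
gripper_width: 0.0297
```

>>> step_arm(
  increments=[
    {"tx": -3.48, "ty": -1.98, "tz": 0, "ax": 0, "ay": 0, "az": 0, "claw": -1},
    {"tx": -1.74, "ty": -0.99, "tz": 0, "ax": 0, "ay": 0, "az": 0, "claw": -1},
    {"tx": -1.74, "ty": -0.99, "tz": 0, "ax": 0, "ay": 0, "az": 0, "claw": -1},
    {"tx": 0, "ty": 0, "tz": 0, "ax": 0, "ay": 0, "az": 0, "claw": -1},
    {"tx": 0, "ty": 0, "tz": 0, "ax": 0, "ay": 0, "az": 0, "claw": -1},
  ],
)

```text
time_s: 9.2
tcp_pos: [0.5623, 0.097, 0.1466]
eef_rot: [-180.0, 0.1, -150.5]
contact_force: [3.4, 2.9, -4.3]
gripper_width: 0.0298
```

>>> step_arm(
  increments=[
    {"tx": 3.48, "ty": 1.98, "tz": 0, "ax": 0, "ay": 0, "az": 0, "claw": -1},
    {"tx": -0.99, "ty": 1.74, "tz": 0, "ax": 0, "ay": 0, "az": 0, "claw": -1},
    {"tx": -0.99, "ty": 1.74, "tz": 0, "ax": 0, "ay": 0, "az": 0, "claw": -1},
    {"tx": 0, "ty": 0, "tz": 0, "ax": 0, "ay": 0, "az": 0, "claw": -1},
    {"tx": 0, "ty": 0, "tz": 0, "ax": 0, "ay": 0, "az": 0, "claw": -1},
  ],
)

```text
time_s: 9.7
tcp_pos: [0.5623, 0.1016, 0.1458]
eef_rot: [-180.0, -0.1, -150.5]
contact_force: [-0.1, -0.4, -3.9]
gripper_width: 0.0301
```

>>> step_arm(
  increments=[
    {"tx": 1.98, "ty": -3.48, "tz": 0, "ax": 0, "ay": 0, "az": 0, "claw": -1},
    {"tx": 0.99, "ty": -1.74, "tz": 0, "ax": 0, "ay": 0, "az": 0, "claw": -1},
    {"tx": 0.99, "ty": -1.74, "tz": 0, "ax": 0, "ay": 0, "az": 0, "claw": -1},
    {"tx": 0, "ty": 0, "tz": 0, "ax": 0, "ay": 0, "az": 0, "claw": -1},
    {"tx": 0, "ty": 0, "tz": 0, "ax": 0, "ay": 0, "az": 0, "claw": -1},
  ],
)

```text
time_s: 10.2
tcp_pos: [0.5658, 0.0964, 0.146]
eef_rot: [179.8, 0.0, -150.6]
contact_force: [-6.8, 8.7, 0.2]
gripper_width: 0.0298
```

>>> step_arm(
  increments=[
    {"tx": -1.98, "ty": 3.48, "tz": 0, "ax": 0, "ay": 0, "az": 0, "claw": -1},
    {"tx": -1.98, "ty": 3.48, "tz": 0, "ax": 0, "ay": 0, "az": 0, "claw": -1},
    {"tx": -0.5, "ty": 0.87, "tz": 0, "ax": 0, "ay": 0, "az": 0, "claw": -1},
    {"tx": 0, "ty": 0, "tz": 0, "ax": 0, "ay": 0, "az": 0, "claw": -1},
    {"tx": 0, "ty": 0, "tz": 0, "ax": 0, "ay": 0, "az": 0, "claw": -1},
  ],
)

```text
time_s: 10.7
tcp_pos: [0.5626, 0.1021, 0.1462]
eef_rot: [-180.0, 0.0, -150.5]
contact_force: [3.2, -4.3, -3.8]
gripper_width: 0.0297
```

>>> step_arm(
  increments=[
    {"tx": -0.5, "ty": 0.87, "tz": 0, "ax": 0, "ay": 0, "az": 0, "claw": -1},
    {"tx": 0, "ty": 0, "tz": 0, "ax": 0, "ay": 0, "az": 0, "claw": -1},
    {"tx": 0, "ty": 0, "tz": 0, "ax": 0, "ay": 0, "az": 0, "claw": -1},
  ],
)

```text
time_s: 11.0
tcp_pos: [0.5625, 0.1024, 0.1462]
eef_rot: [-179.9, 0.0, -150.5]
contact_force: [5.7, -8.6, -5.0]
gripper_width: 0.0299
```

>>> step_arm(
  increments=[
    {"tx": 2.97, "ty": -5.22, "tz": 0, "ax": 0, "ay": 0, "az": 0, "claw": -1},
    {"tx": 0.5, "ty": -0.87, "tz": 0, "ax": 0, "ay": 0, "az": 0, "claw": -1},
    {"tx": 0, "ty": 0, "tz": 0, "ax": 0, "ay": 0, "az": 0, "claw": -1},
    {"tx": 0, "ty": 0, "tz": 0, "ax": 0, "ay": 0, "az": 0, "claw": -1},
  ],
)

```text
time_s: 11.4
tcp_pos: [0.5651, 0.0976, 0.146]
eef_rot: [180.0, 0.0, -150.5]
contact_force: [-0.2, 0.2, -3.4]
gripper_width: 0.0297
```

>>> step_arm(
  increments=[
    {"tx": -0.75, "ty": 1.9, "tz": 0, "ax": 0, "ay": 0, "az": -6, "claw": -1},
    {"tx": 0, "ty": 0, "tz": -2, "ax": 0, "ay": 0, "az": 0, "claw": -1},
    {"tx": 0, "ty": 0, "tz": -2, "ax": 0, "ay": 0, "az": 0, "claw": -1},
    {"tx": 0, "ty": 0, "tz": 0, "ax": 0, "ay": 0, "az": 0, "claw": -1},
  ],
)

```text
time_s: 11.8
tcp_pos: [0.5643, 0.0995, 0.1417]
eef_rot: [180.0, -0.0, -156.4]
contact_force: [1.2, -0.1, -3.2]
gripper_width: 0.0297
```

>>> step_arm(
  increments=[
    {"tx": 0, "ty": 0, "tz": 0, "ax": 0, "ay": 0, "az": 3, "claw": -1},
    {"tx": 0, "ty": 0, "tz": 0, "ax": 0, "ay": 0, "az": 3, "claw": -1},
    {"tx": 0, "ty": 0, "tz": 0, "ax": 0, "ay": 0, "az": 0, "claw": -1},
  ],
)

```text
time_s: 12.1
tcp_pos: [0.5644, 0.0993, 0.142]
eef_rot: [180.0, -0.0, -150.4]
contact_force: [-0.7, 0.4, -3.1]
gripper_width: 0.0298
```

>>> step_arm(
  increments=[
    {"tx": 0, "ty": 0, "tz": 0, "ax": 0, "ay": 0, "az": 3, "claw": -1},
    {"tx": 0, "ty": 0, "tz": 0, "ax": 0, "ay": 0, "az": 3, "claw": -1},
    {"tx": 0, "ty": 0, "tz": 0, "ax": 0, "ay": 0, "az": 0, "claw": -1},
  ],
)

```text
time_s: 12.4
tcp_pos: [0.5645, 0.0995, 0.1421]
eef_rot: [180.0, 0.0, -144.5]
contact_force: [0.1, 1.2, -2.3]
gripper_width: 0.0299
```

>>> step_arm(
  increments=[
    {"tx": 0, "ty": 0, "tz": 0, "ax": 0, "ay": 0, "az": 3, "claw": -1},
    {"tx": 0, "ty": 0, "tz": 0, "ax": 0, "ay": 0, "az": 3, "claw": -1},
    {"tx": 0, "ty": 0, "tz": 0, "ax": 0, "ay": 0, "az": 0, "claw": -1},
  ],
)

```text
time_s: 12.7
tcp_pos: [0.5644, 0.0996, 0.142]
eef_rot: [180.0, 0.0, -138.6]
contact_force: [-0.3, 2.1, -2.8]
gripper_width: 0.0302
```

It's in: z is 0.1417 with no contact load. I'll back off the angular play and go down.

>>> step_arm(
  increments=[
    {"tx": 0, "ty": 0, "tz": -1, "ax": 0, "ay": 0, "az": -4, "claw": -1},
    {"tx": 0, "ty": 0, "tz": -2, "ax": 0, "ay": 0, "az": 0, "claw": -1},
    {"tx": 0, "ty": 0, "tz": 0, "ax": 0, "ay": 0, "az": 0, "claw": -1},
  ],
)

```text
time_s: 13.0
tcp_pos: [0.5645, 0.0996, 0.1392]
eef_rot: [180.0, 0.0, -142.5]
contact_force: [-1.4, 2.3, 0.0]
gripper_width: 0.03
```

Run:
```python
from h import *
S=r.get_state()
print({k:S[k] for k in('time_s','tcp_pos','eef_rot','contact_force','moment')})
```

```text
{'time_s': 13.0, 'tcp_pos': array([0.56448427, 0.09956018, 0.13915332]), 'eef_rot': array([ 1.79994055e+02,  2.11805801e-02, -1.42519861e+02]), 'contact_force': array([-1.37185822,  2.32236993,  0.03545036]), 'moment': array([ 0.96113243,  0.81273134, -0.11405712])}
```

>>> step_arm(
  increments=[
    {"tx": 0, "ty": 0, "tz": -2, "ax": 0, "ay": 0, "az": 0, "claw": -1},
    {"tx": 0, "ty": 0, "tz": -2, "ax": 0, "ay": 0, "az": 0, "claw": -1},
    {"tx": 0, "ty": 0, "tz": 0, "ax": 0, "ay": 0, "az": 0, "claw": -1},
  ],
)

```text
time_s: 13.3
tcp_pos: [0.5645, 0.0996, 0.1355]
eef_rot: [-180.0, 0.0, -142.5]
contact_force: [-3.2, 2.2, 5.1]
gripper_width: 0.03
```

>>> step_arm(
  increments=[
    {"tx": 0, "ty": 0, "tz": -2, "ax": 0, "ay": 0, "az": -2, "claw": -1},
    {"tx": 0, "ty": 0, "tz": -2, "ax": 0, "ay": 0, "az": 0, "claw": -1},
    {"tx": 0, "ty": 0, "tz": 0, "ax": 0, "ay": 0, "az": 0, "claw": -1},
  ],
)

```text
time_s: 13.6
tcp_pos: [0.5645, 0.0996, 0.1309]
eef_rot: [180.0, 0.0, -144.5]
contact_force: [-3.0, 3.6, 0.4]
gripper_width: 0.0301
```

Run:
```python
from h import *
S=r.get_state()
print({k:S[k] for k in('time_s','tcp_pos','eef_rot','contact_force','moment')})
```

```text
{'time_s': 13.6, 'tcp_pos': array([0.56445268, 0.09955313, 0.1308903 ]), 'eef_rot': array([ 1.79988404e+02,  8.84073726e-03, -1.44471571e+02]), 'contact_force': array([-2.964221  ,  3.57984352,  0.43605537]), 'moment': array([ 1.338021  ,  0.93066152, -0.05232485])}
```

Low forces, sliding down. I'll continue to the seat, expected near z 0.122.

>>> step_arm(
  increments=[
    {"tx": 0.3, "ty": -0.3, "tz": -2, "ax": 0, "ay": 0, "az": 0, "claw": -1},
    {"tx": 0, "ty": 0, "tz": -2, "ax": 0, "ay": 0, "az": 0, "claw": -1},
    {"tx": 0, "ty": 0, "tz": -2, "ax": 0, "ay": 0, "az": 0, "claw": -1},
    {"tx": 0, "ty": 0, "tz": 0, "ax": 0, "ay": 0, "az": 0, "claw": -1},
  ],
)

```text
time_s: 14.0
tcp_pos: [0.5645, 0.0995, 0.125]
eef_rot: [180.0, 0.0, -144.5]
contact_force: [-4.7, 6.7, 3.1]
gripper_width: 0.0298
```

>>> step_arm(
  increments=[
    {"tx": 0, "ty": 0, "tz": -1.5, "ax": 0, "ay": 0, "az": 0, "claw": -1},
    {"tx": 0, "ty": 0, "tz": -1.5, "ax": 0, "ay": 0, "az": 0, "claw": -1},
    {"tx": 0, "ty": 0, "tz": 0, "ax": 0, "ay": 0, "az": 0, "claw": -1},
  ],
)

```text
time_s: 14.3
tcp_pos: [0.5645, 0.0995, 0.1222]
eef_rot: [180.0, 0.0, -144.5]
contact_force: [-5.1, 5.1, 4.5]
gripper_width: 0.0298
```

>>> step_arm(
  increments=[
    {"tx": 0, "ty": 0, "tz": -1, "ax": 0, "ay": 0, "az": 0, "claw": -1},
    {"tx": 0, "ty": 0, "tz": 0, "ax": 0, "ay": 0, "az": 0, "claw": -1},
  ],
)

```text
time_s: 14.5
tcp_pos: [0.5645, 0.0995, 0.1221]
eef_rot: [180.0, 0.0, -144.5]
contact_force: [-8.9, 5.2, 12.7]
gripper_width: 0.0296
```

Seated: z stopped at 0.1221, as predicted. Next: release, rise and check.

>>> step_arm(
  increments=[
    {"tx": 0, "ty": 0, "tz": 1, "ax": 0, "ay": 0, "az": 0, "claw": -1},
    {"tx": 0, "ty": 0, "tz": 0, "ax": 0, "ay": 0, "az": 0, "claw": 0.3},
    {"tx": 0, "ty": 0, "tz": 0, "ax": 0, "ay": 0, "az": 0, "claw": 0.3},
    {"tx": 0, "ty": 0, "tz": 0, "ax": 0, "ay": 0, "az": 0, "claw": 0.3},
    {"tx": 0, "ty": 0, "tz": 10, "ax": 0, "ay": 0, "az": 0, "claw": 0.3},
    {"tx": 0, "ty": 0, "tz": 30, "ax": 0, "ay": 0, "az": 0, "claw": 0.3},
    {"tx": 0, "ty": 0, "tz": 40, "ax": 0, "ay": 0, "az": 0, "claw": 0.3},
    {"tx": 0, "ty": 0, "tz": 10, "ax": 0, "ay": 0, "az": 0, "claw": 0.3},
    {"tx": 0, "ty": 0, "tz": 0, "ax": 0, "ay": 0, "az": 0, "claw": -0.2},
  ],
)

```text
time_s: 15.4
tcp_pos: [0.566, 0.0994, 0.215]
eef_rot: [-179.9, 0.3, -144.5]
contact_force: [-0.0, -0.4, 0.1]
gripper_width: 0.0532
```

Run:
```python
from h import *
s=cap('side','side2'); c=cap('top','top2')
V,U=np.mgrid[0:400,0:640]
for n,k in(('side',s),('top',c)):
    W=world(k,U,V); d=np.hypot(W[...,0]-.5645,W[...,1]-.0995)
    m=(d<.1)&(W[...,2]>.15)&(W[...,2]<.172); P=W[m]; print(n,len(P),P.mean(0) if len(P) else'',np.percentile(P[:,2],95) if len(P) else '')
    m=(d<.022)&(W[...,2]>.125)&(W[...,2]<.145); P=W[m]; print(n,len(P),P.mean(0) if len(P) else'')
u,v=map(int,pix(c,[.5645,.0985,.12]));a=cv2.resize(c['image'][v-50:v+50,u-60:u+60],(480,400))
u,v=map(int,pix(s,[.5645,.0985,.12]));b=cv2.resize(s['image'][v-40:v+40,u-32:u+32],(320,400))
cv2.imwrite('pics/c4.png',np.clip(np.hstack([a,b])*1.3,0,255).astype('uint8'))
```

```text
side 22 [0.622637   0.13157342 0.16012822] 0.16785606779988094
side 63 [0.56388836 0.09798222 0.13274336]
top 0  
top 39 [0.55495957 0.09273735 0.13411209]
```

View pics/c4.png

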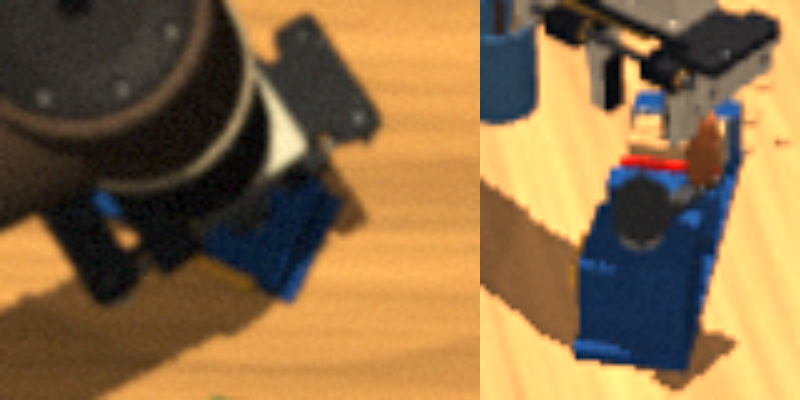

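>>> step_arm(
  increments=[
    {"tx": 28, "ty": 20, "tz": 0, "ax": 0, "ay": 0, "az": 0, "claw": -0.05},
    {"tx": 28, "ty": 20, "tz": 0, "ax": 0, "ay": 0, "az": 0, "claw": -0.05},
    {"tx": 0, "ty": 0, "tz": 0, "ax": 0, "ay": 0, "az": 0, "claw": -0.05},
    {"tx": 0, "ty": 0, "tz": 0, "ax": 0, "ay": 0, "az": 0, "claw": -0.05},
  ],
)

```text
time_s: 15.9
tcp_pos: [0.6202, 0.139, 0.2097]
eef_rot: [180.0, -0.2, -144.5]
contact_force: [-1.5, -0.5, -0.4]
gripper_width: 0.0418
```

>>> step_arm(
  increments=[
    {"tx": 1, "ty": 1, "tz": -25, "ax": 0, "ay": 0, "az": 0, "claw": -0.05},
    {"tx": 0, "ty": 0, "tz": -20, "ax": 0, "ay": 0, "az": 0, "claw": -0.05},
    {"tx": 0, "ty": 0, "tz": -15, "ax": 0, "ay": 0, "az": 0, "claw": -0.05},
    {"tx": 0, "ty": 0, "tz": -5, "ax": 0, "ay": 0, "az": 0, "claw": -0.05},
    {"tx": 0, "ty": 0, "tz": 0, "ax": 0, "ay": 0, "az": 0, "claw": -0.05},
    {"tx": 0, "ty": 0, "tz": 0, "ax": 0, "ay": 0, "az": 0, "claw": -1},
    {"tx": 0, "ty": 0, "tz": 0, "ax": 0, "ay": 0, "az": 0, "claw": -1},
    {"tx": 0, "ty": 0, "tz": 0, "ax": 0, "ay": 0, "az": 0, "claw": -1},
  ],
  newtons=25,
)

```text
time_s: 16.7
tcp_pos: [0.6222, 0.1401, 0.148]
eef_rot: [-180.0, 0.1, -144.5]
contact_force: [1.7, -0.8, 1.3]
gripper_width: 0.0248
```

Run:
```python
from h import *
S=r.get_state()
print({k:S[k] for k in('time_s','tcp_pos','eef_rot','contact_force','moment','gripper_width')})
d=S['tcp_pos'][:2]-[.5645,.0995];print(np.hypot(*d),np.degrees(np.arctan2(d[1],d[0])))
a0=35.5
for i in range(24):
    a,b=np.radians([a0-15*i,a0-15*i-15]);print(i,np.round(70*(np.cos(b)-np.cos(a)),1),np.round(70*(np.sin(b)-np.sin(a)),1))
```

```text
{'time_s': 16.7, 'tcp_pos': array([0.62220556, 0.14006518, 0.14803811]), 'eef_rot': array([-1.79971009e+02,  8.20792669e-02, -1.44527035e+02]), 'contact_force': array([ 1.74071678, -0.84872798,  1.33208925]), 'moment': array([-0.61354924, -0.37791562, -0.00937152]), 'gripper_width': 0.02476265628770915}
0.07053697967427758 35.10599855918557
0 8.6 -16.1
1 4.1 -17.8
2 -0.6 -18.3
3 -5.3 -17.5
4 -9.7 -15.5
5 -13.4 -12.5
6 -16.1 -8.6
7 -17.8 -4.1
8 -18.3 0.6
9 -17.5 5.3
10 -15.5 9.7
11 -12.5 13.4
12 -8.6 16.1
13 -4.1 17.8
14 0.6 18.3
15 5.3 17.5
16 9.7 15.5
17 13.4 12.5
18 16.1 8.6
19 17.8 4.1
20 18.3 -0.6
21 17.5 -5.3
22 15.5 -9.7
23 12.5 -13.4
```

Held, radius 70.5 mm. Start winding clockwise, a short piece first.

>>> step_arm(
  increments=[
    {"tx": 8.6, "ty": -16.1, "tz": 0, "ax": 0, "ay": 0, "az": 0, "claw": -1},
    {"tx": 4.1, "ty": -17.8, "tz": 0, "ax": 0, "ay": 0, "az": 0, "claw": -1},
    {"tx": -0.6, "ty": -18.3, "tz": 0, "ax": 0, "ay": 0, "az": 0, "claw": -1},
    {"tx": -5.3, "ty": -17.5, "tz": 0, "ax": 0, "ay": 0, "az": 0, "claw": -1},
    {"tx": -9.7, "ty": -15.5, "tz": 0, "ax": 0, "ay": 0, "az": 0, "claw": -1},
    {"tx": -13.4, "ty": -12.5, "tz": 0, "ax": 0, "ay": 0, "az": 0, "claw": -1},
  ],
)

```text
time_s: 17.3
tcp_pos: [0.6067, 0.0431, 0.1479]
eef_rot: [179.9, 0.3, -144.6]
contact_force: [-1.7, 12.6, 2.0]
gripper_width: 0.0245
```

>>> step_arm(
  increments=[
    {"tx": 0, "ty": 0, "tz": 0, "ax": 0, "ay": 0, "az": 0, "claw": -1},
    {"tx": 0, "ty": 0, "tz": 0, "ax": 0, "ay": 0, "az": 0, "claw": -1},
  ],
)

```text
time_s: 17.5
tcp_pos: [0.6055, 0.0424, 0.1478]
eef_rot: [179.9, 0.1, -144.6]
contact_force: [-3.0, 6.1, 2.3]
gripper_width: 0.0244
```

Run:
```python
from h import *
S=r.get_state()
print({k:S[k] for k in('time_s','tcp_pos','eef_rot','contact_force','moment','gripper_width')})
d=S['tcp_pos'][:2]-[.5645,.0995];print(np.hypot(*d),np.degrees(np.arctan2(d[1],d[0])))
```

```text
{'time_s': 17.5, 'tcp_pos': array([0.60550439, 0.04244348, 0.14776359]), 'eef_rot': array([ 1.79940933e+02,  1.23275964e-01, -1.44578199e+02]), 'contact_force': array([-2.97651609,  6.0550128 ,  2.34775404]), 'moment': array([ 2.34172647,  1.14432138, -0.01487607]), 'gripper_width': 0.024368890735161384}
0.07026241422913651 -54.2966092389971
```

```bash
cat > jaw.py <<'E'
from h import *
def prof(c,yaw=65.5,o=(.5645,.0995)):
    V,U=np.mgrid[0:400,0:640]; W=world(c,U,V); t=np.radians(yaw)
    x=(W[...,0]-o[0])*np.cos(t)+(W[...,1]-o[1])*np.sin(t); y=-(W[...,0]-o[0])*np.sin(t)+(W[...,1]-o[1])*np.cos(t)
    im=c['image'].astype(float); return x*1000,y*1000,W[...,2]*1000,im
if __name__=='__main__':
    import sys
    c=load(sys.argv[1]); x,y,z,im=prof(c)
    for x0 in range(40,240,4):
        m=(x>=x0)&(x<x0+4)&(abs(y)<34)&(z>10); 
        if m.sum()>3: print(x0,m.sum(),np.median(z[m]).round(),np.median(im[m],0).round())
    b,g,rr=im[...,0],im[...,1],im[...,2]
    red=(x>40)&(x<200)&(abs(y)<60)&(z>20)&(rr>90)&(g<0.45*rr)&(b<0.45*rr)
    print('red',red.sum(),x[red].mean(),np.percentile(x[red],[5,95]),np.median(z[red]),y[red].min(),y[red].max())
E
python3 jaw.py top0
```

```text
40 12 87.0 [55. 43. 36.]
48 4 50.0 [74. 80. 87.]
52 26 32.0 [50. 46. 43.]
56 30 30.0 [44. 48. 48.]
60 28 30.0 [44. 47. 46.]
64 30 31.0 [45. 48. 49.]
68 31 29.0 [42. 47. 47.]
72 33 31.0 [43. 47. 48.]
76 28 30.0 [40. 44. 44.]
80 105 57.0 [35. 29. 15.]
84 35 76.0 [84. 48. 19.]
88 34 76.0 [86. 51. 21.]
92 31 76.0 [85. 50. 20.]
96 32 76.0 [83. 50. 19.]
100 34 75.0 [79. 48. 25.]
104 24 75.0 [64. 48. 42.]
112 10 53.0 [44. 60. 84.]
116 91 63.0 [14. 19. 87.]
120 27 73.0 [ 29.  30. 124.]
128 5 50.0 [ 58.  71. 110.]
132 8 48.0 [64. 80. 92.]
136 33 32.0 [36. 40. 69.]
140 126 58.0 [27. 42. 56.]
144 29 76.0 [ 50. 103. 148.]
148 40 76.0 [ 49.  94. 136.]
152 36 78.0 [ 40.  86. 126.]
156 31 78.0 [ 43.  84. 123.]
160 38 79.0 [ 31.  70. 108.]
164 30 78.0 [ 40.  84. 126.]
168 30 77.0 [ 50.  98. 145.]
172 32 76.0 [ 55. 109. 157.]
176 28 75.0 [ 46.  91. 130.]
180 10 73.0 [38. 69. 99.]
184 31 65.0 [42. 57. 66.]
188 52 72.0 [68. 70. 74.]
192 37 74.0 [77. 53. 39.]
196 33 74.0 [80. 47. 20.]
200 29 74.0 [80. 47. 17.]
204 34 75.0 [79. 46. 19.]
208 36 74.0 [78. 46. 20.]
212 35 74.0 [74. 53. 44.]
216 16 74.0 [66. 74. 90.]
red 78 120.2581453727997 [117.22403983 123.27149975] 72.32523416013103 -37.64679916430391 38.08029602564606
```

Starting jaw origin is about 119 mm and the target about 149 mm, so roughly 1.86 turns. I'll continue.

>>> step_arm(
  increments=[
    {"tx": -16.1, "ty": -8.6, "tz": 0, "ax": 0, "ay": 0, "az": 0, "claw": -1},
    {"tx": -17.8, "ty": -4.1, "tz": 0, "ax": 0, "ay": 0, "az": 0, "claw": -1},
    {"tx": -18.3, "ty": 0.6, "tz": 0, "ax": 0, "ay": 0, "az": 0, "claw": -1},
    {"tx": -17.5, "ty": 5.3, "tz": 0, "ax": 0, "ay": 0, "az": 0, "claw": -1},
    {"tx": -15.5, "ty": 9.7, "tz": 0, "ax": 0, "ay": 0, "az": 0, "claw": -1},
    {"tx": -12.5, "ty": 13.4, "tz": 0, "ax": 0, "ay": 0, "az": 0, "claw": -1},
    {"tx": -8.6, "ty": 16.1, "tz": 0, "ax": 0, "ay": 0, "az": 0, "claw": -1},
    {"tx": -4.1, "ty": 17.8, "tz": 0, "ax": 0, "ay": 0, "az": 0, "claw": -1},
    {"tx": 0.6, "ty": 18.3, "tz": 0, "ax": 0, "ay": 0, "az": 0, "claw": -1},
    {"tx": 5.3, "ty": 17.5, "tz": 0, "ax": 0, "ay": 0, "az": 0, "claw": -1},
    {"tx": 9.7, "ty": 15.5, "tz": 0, "ax": 0, "ay": 0, "az": 0, "claw": -1},
    {"tx": 13.4, "ty": 12.5, "tz": 0, "ax": 0, "ay": 0, "az": 0, "claw": -1},
  ],
)

```text
time_s: 18.7
tcp_pos: [0.5221, 0.1556, 0.1475]
eef_rot: [179.9, -0.2, -144.6]
contact_force: [-9.6, -1.2, 9.2]
gripper_width: 0.0248
```

>>> step_arm(
  increments=[
    {"tx": 16.1, "ty": 8.6, "tz": 0, "ax": 0, "ay": 0, "az": 0, "claw": -1},
    {"tx": 17.8, "ty": 4.1, "tz": 0, "ax": 0, "ay": 0, "az": 0, "claw": -1},
    {"tx": 18.3, "ty": -0.6, "tz": 0, "ax": 0, "ay": 0, "az": 0, "claw": -1},
    {"tx": 17.5, "ty": -5.3, "tz": 0, "ax": 0, "ay": 0, "az": 0, "claw": -1},
    {"tx": 15.5, "ty": -9.7, "tz": 0, "ax": 0, "ay": 0, "az": 0, "claw": -1},
    {"tx": 12.5, "ty": -13.4, "tz": 0, "ax": 0, "ay": 0, "az": 0, "claw": -1},
  ],
)

```text
time_s: 19.3
tcp_pos: [0.6224, 0.1404, 0.1475]
eef_rot: [179.9, 0.0, -144.5]
contact_force: [-6.9, 4.4, 4.4]
gripper_width: 0.0245
```

>>> step_arm(
  increments=[
    {"tx": 8.6, "ty": -16.1, "tz": 0, "ax": 0, "ay": 0, "az": 0, "claw": -1},
    {"tx": 4.1, "ty": -17.8, "tz": 0, "ax": 0, "ay": 0, "az": 0, "claw": -1},
    {"tx": -0.6, "ty": -18.3, "tz": 0, "ax": 0, "ay": 0, "az": 0, "claw": -1},
    {"tx": -5.3, "ty": -17.5, "tz": 0, "ax": 0, "ay": 0, "az": 0, "claw": -1},
    {"tx": -9.7, "ty": -15.5, "tz": 0, "ax": 0, "ay": 0, "az": 0, "claw": -1},
    {"tx": -13.4, "ty": -12.5, "tz": 0, "ax": 0, "ay": 0, "az": 0, "claw": -1},
    {"tx": 0, "ty": 0, "tz": 0, "ax": 0, "ay": 0, "az": 0, "claw": -1},
    {"tx": 0, "ty": 0, "tz": 0, "ax": 0, "ay": 0, "az": 0, "claw": -1},
  ],
)

```text
time_s: 20.1
tcp_pos: [0.6055, 0.0425, 0.1478]
eef_rot: [179.9, 0.1, -144.6]
contact_force: [-3.5, 5.0, 3.1]
gripper_width: 0.0243
```

```bash
python3 - <<'E'
from h import *
c=cap('top','top3');s=cap('side','side3');S=r.get_state()
print({k:S[k] for k in('time_s','tcp_pos','contact_force','moment','gripper_width')})
d=S['tcp_pos'][:2]-[.5645,.0995];print(np.hypot(*d),np.degrees(np.arctan2(d[1],d[0])))
a=cv2.resize(c['image'][140:220,195:295],(500,400))
b=cv2.resize(s['image'][130:210,280:340],(300,400))
cv2.imwrite('pics/c5.png',np.clip(np.hstack([a,b])*1.3,0,255).astype('uint8'))
E
python3 jaw.py top3|tail -34
```

```text
{'time_s': 20.2, 'tcp_pos': array([0.60559787, 0.04252561, 0.1477075 ]), 'contact_force': array([-2.38749239,  5.46492765,  3.69112669]), 'moment': array([ 2.26582238,  1.18094675, -0.00339068]), 'gripper_width': 0.024110621473578557}
0.0702503840830227 -54.195605685011365
40 98 551.0 [33. 49. 66.]
44 78 551.0 [34. 49. 66.]
48 79 550.0 [33. 48. 63.]
52 75 548.0 [31. 45. 60.]
56 81 547.0 [30. 44. 59.]
60 74 546.0 [30. 42. 58.]
64 65 545.0 [30. 42. 58.]
68 67 543.0 [35. 54. 71.]
72 57 544.0 [42. 58. 72.]
76 52 543.0 [44. 64. 74.]
80 57 535.0 [46. 58. 77.]
84 49 538.0 [43. 48. 59.]
88 44 533.0 [46. 52. 56.]
92 35 51.0 [47. 54. 57.]
96 30 58.0 [43. 50. 57.]
100 56 59.0 [36. 34. 20.]
104 15 76.0 [86. 57. 29.]
108 8 77.0 [86. 60. 26.]
112 4 75.0 [84. 50. 23.]jaw.py:14: RuntimeWarning: Mean of empty slice.
  print('red',red.sum(),x[red].mean(),np.percentile(x[red],[5,95]),np.median(z[red]),y[red].min(),y[red].max())
  ret = ret.dtype.type(ret / rcount)
Traceback (most recent call last):
  File "jaw.py", line 14, in <module>
    print('red',red.sum(),x[red].mean(),np.percentile(x[red],[5,95]),np.median(z[red]),y[red].min(),y[red].max())
                                        ~~~~~~~~~~~~~^^^^^^^^^^^^^^^
IndexError: index -1 is out of bounds for axis 0 with size 0
```

View pics/c5.png

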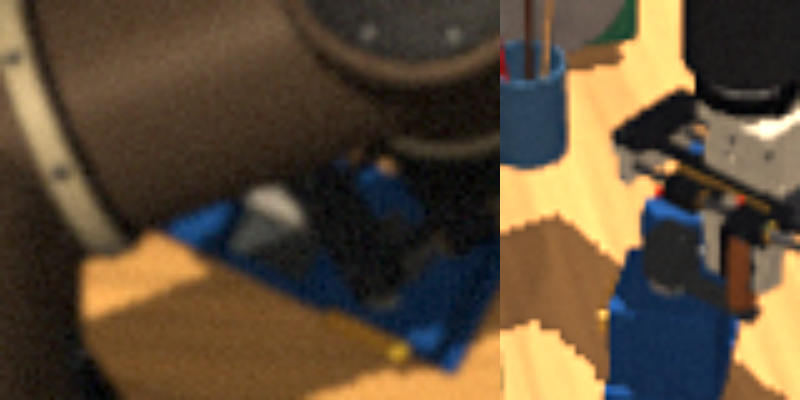

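1.25 turns has moved the jaw about 20 mm, as expected. I'll wind about 195° more, then let go and look with the arm clear.

>>> step_arm(
  increments=[
    {"tx": -16.1, "ty": -8.6, "tz": 0, "ax": 0, "ay": 0, "az": 0, "claw": -1},
    {"tx": -17.8, "ty": -4.1, "tz": 0, "ax": 0, "ay": 0, "az": 0, "claw": -1},
    {"tx": -18.3, "ty": 0.6, "tz": 0, "ax": 0, "ay": 0, "az": 0, "claw": -1},
    {"tx": -17.5, "ty": 5.3, "tz": 0, "ax": 0, "ay": 0, "az": 0, "claw": -1},
    {"tx": -15.5, "ty": 9.7, "tz": 0, "ax": 0, "ay": 0, "az": 0, "claw": -1},
    {"tx": -12.5, "ty": 13.4, "tz": 0, "ax": 0, "ay": 0, "az": 0, "claw": -1},
    {"tx": 0, "ty": 0, "tz": 0, "ax": 0, "ay": 0, "az": 0, "claw": -1},
    {"tx": 0, "ty": 0, "tz": 0, "ax": 0, "ay": 0, "az": 0, "claw": -1},
  ],
)

```text
time_s: 21.0
tcp_pos: [0.5082, 0.0581, 0.1477]
eef_rot: [-180.0, 0.0, -144.5]
contact_force: [0.0, -1.6, 4.5]
gripper_width: 0.0243
```

>>> step_arm(
  increments=[
    {"tx": -8.6, "ty": 16.1, "tz": 0, "ax": 0, "ay": 0, "az": 0, "claw": -1},
    {"tx": -4.1, "ty": 17.8, "tz": 0, "ax": 0, "ay": 0, "az": 0, "claw": -1},
    {"tx": 0.6, "ty": 18.3, "tz": 0, "ax": 0, "ay": 0, "az": 0, "claw": -1},
    {"tx": 5.3, "ty": 17.5, "tz": 0, "ax": 0, "ay": 0, "az": 0, "claw": -1},
    {"tx": 9.7, "ty": 15.5, "tz": 0, "ax": 0, "ay": 0, "az": 0, "claw": -1},
    {"tx": 0, "ty": 0, "tz": 0, "ax": 0, "ay": 0, "az": 0, "claw": -1},
    {"tx": 0, "ty": 0, "tz": 0, "ax": 0, "ay": 0, "az": 0, "claw": -1},
  ],
)

```text
time_s: 21.7
tcp_pos: [0.51, 0.1436, 0.1473]
eef_rot: [179.9, -0.1, -144.5]
contact_force: [-10.5, 3.1, 13.0]
gripper_width: 0.0239
```

>>> step_arm(
  increments=[
    {"tx": 13.4, "ty": 12.5, "tz": 0, "ax": 0, "ay": 0, "az": 0, "claw": -1},
    {"tx": 16.1, "ty": 8.6, "tz": 0, "ax": 0, "ay": 0, "az": 0, "claw": -1},
    {"tx": 0, "ty": 0, "tz": 0, "ax": 0, "ay": 0, "az": 0, "claw": -1},
    {"tx": 0, "ty": 0, "tz": 0, "ax": 0, "ay": 0, "az": 0, "claw": -1},
  ],
)

```text
time_s: 22.1
tcp_pos: [0.5404, 0.1656, 0.1474]
eef_rot: [179.9, -0.0, -144.5]
contact_force: [-8.6, 5.9, 9.6]
gripper_width: 0.0244
```

Run:
```python
from h import *
S=r.get_state()
print({k:S[k] for k in('time_s','tcp_pos','contact_force','moment','gripper_width')})
d=S['tcp_pos'][:2]-[.5645,.0995];print(np.hypot(*d),np.degrees(np.arctan2(d[1],d[0])))
```

```text
{'time_s': 22.1, 'tcp_pos': array([0.54038772, 0.16564304, 0.14738303]), 'contact_force': array([-8.56870997,  5.927016  ,  9.61079874]), 'moment': array([ 2.09088132e+00,  2.63173204e+00, -9.20122777e-04]), 'gripper_width': 0.024408181842978008}
0.07040102130093338 110.02920202758581
```

>>> step_arm(
  increments=[
    {"tx": 0, "ty": 0, "tz": 0, "ax": 0, "ay": 0, "az": 0, "claw": -0.2},
    {"tx": 0, "ty": 0, "tz": 0, "ax": 0, "ay": 0, "az": 0, "claw": -0.2},
    {"tx": 0, "ty": 0, "tz": 20, "ax": 0, "ay": 0, "az": 0, "claw": -0.2},
    {"tx": 0, "ty": 0, "tz": 40, "ax": 0, "ay": 0, "az": 0, "claw": -0.2},
    {"tx": -5, "ty": -40, "tz": 30, "ax": 0, "ay": 0, "az": 0, "claw": -0.2},
    {"tx": -5, "ty": -45, "tz": 0, "ax": 0, "ay": 0, "az": 0, "claw": -0.2},
    {"tx": -5, "ty": -45, "tz": 0, "ax": 0, "ay": 0, "az": 0, "claw": -0.2},
    {"tx": -5, "ty": -45, "tz": 0, "ax": 0, "ay": 0, "az": 0, "claw": -0.2},
    {"tx": -5, "ty": -45, "tz": 0, "ax": 0, "ay": 0, "az": 0, "claw": -0.2},
    {"tx": -5, "ty": -45, "tz": 0, "ax": 0, "ay": 0, "az": 0, "claw": -0.2},
    {"tx": -5, "ty": -45, "tz": 0, "ax": 0, "ay": 0, "az": 0, "claw": -0.2},
    {"tx": 0, "ty": -30, "tz": 0, "ax": 0, "ay": 0, "az": 0, "claw": -0.2},
  ],
)

```text
time_s: 23.3
tcp_pos: [0.504, -0.1779, 0.2367]
eef_rot: [180.0, -0.0, -144.6]
contact_force: [0.2, -0.0, 0.2]
gripper_width: 0.0351
```

```bash
python3 - <<'E'
from h import *
c=cap('top','top4');s=cap('side','side4');S=r.get_state()
print({k:S[k] for k in('time_s','tcp_pos','eef_rot','contact_force','gripper_width')})
a=cv2.resize(c['image'][140:220,195:295],(500,400))
b=cv2.resize(s['image'][130:210,280:340],(300,400))
cv2.imwrite('pics/c6.png',np.clip(np.hstack([a,b])*1.3,0,255).astype('uint8'))
E
python3 jaw.py top4|tail -38
```

```text
{'time_s': 23.4, 'tcp_pos': array([ 0.50441482, -0.17847591,  0.23629955]), 'eef_rot': array([ 1.79964543e+02, -8.32777747e-02, -1.44771923e+02]), 'contact_force': array([0.73924471, 0.53083305, 0.22132711]), 'gripper_width': 0.035277933872572435}
104 4 29.0 [42. 44. 44.]
108 56 64.0 [43. 30. 16.]
112 26 75.0 [96. 56. 24.]
116 34 75.0 [98. 59. 25.]
120 33 75.0 [98. 58. 25.]
124 33 76.0 [97. 58. 24.]
128 31 76.0 [89. 53. 28.]
132 21 74.0 [67. 42. 37.]
140 72 65.0 [ 16.  21. 104.]
144 33 73.0 [ 33.  60. 163.]
148 35 75.0 [ 55. 104. 166.]
152 37 77.0 [ 59. 118. 166.]
156 35 77.0 [ 56. 110. 159.]
160 34 79.0 [ 49. 100. 146.]
164 36 79.0 [ 48.  96. 143.]
168 31 79.0 [ 39.  90. 136.]
172 32 78.0 [ 56. 116. 167.]
176 31 78.0 [ 59. 118. 172.]
180 27 76.0 [ 71. 129. 180.]
184 28 74.0 [ 78. 119. 158.]
188 30 73.0 [ 90. 103. 114.]
192 42 74.0 [91. 64. 46.]
196 28 74.0 [94. 56. 22.]
200 29 74.0 [95. 56. 24.]
204 36 74.0 [93. 55. 22.]
208 29 74.0 [91. 55. 24.]
212 37 74.0 [88. 59. 47.]
216 22 74.0 [76. 80. 98.]
red 79 143.6228611641339 [141.44535322 146.74084146] 71.79278864755295 -37.69368833492469 39.99156576576754
```

View pics/c6.png

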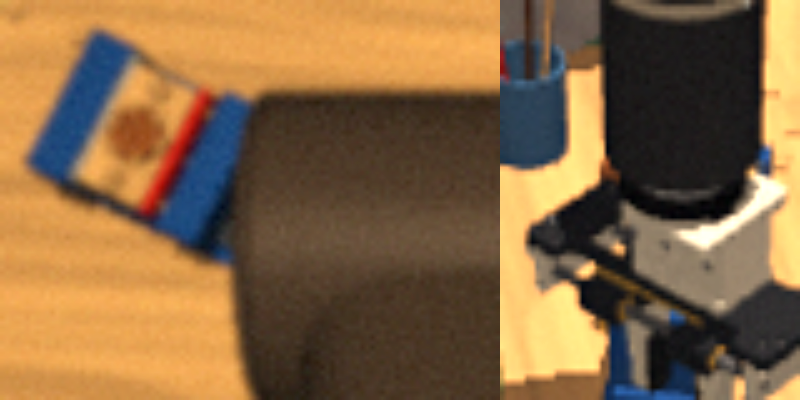

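The jaw is now visible: the carving is against the fixed jaw and the red face touches it. I'll compare the red-face-to-jaw spacing with the start.

```bash
cat > gap.py <<'E'
from jaw import *
import sys
for tag in sys.argv[1:]:
    x,y,z,im=prof(load(tag)); b,g,rr=im[...,0],im[...,1],im[...,2]
    red=(x>80)&(x<170)&(y>-30)&(y<36)&(z>62)&(z<80)&(rr>70)&(g<0.42*rr)&(b<0.42*rr)
    yl=-10 if 0 else -30
    body=(x>70)&(x<150)&(y>-30)&(y<36)&(z>70)&(z<80)&(b>1.3*g)&(b>2*rr)
    fx=(x>180)&(x<230)&(y>-30)&(y<36)&(z>68)&(z<80)&(b>1.3*g)&(b>2*rr)
    # row-wise fit against y to cancel yaw
    f=lambda m:np.polyval(np.polyfit(y[m],x[m],1),5)
    print(tag,'red',red.sum(),f(red),'body',body.sum(),f(body),'fixed',fx.sum(),f(fx),'gap',f(red)-f(body),'std',x[red].std())
E
python3 gap.py top0 top4
```

```text
top0 red 70 119.46840216119503 body 190 92.5228492470096 fixed 157 203.93589738318346 gap 26.945552914185427 std 2.026584588801184
top4 red 61 143.37603103000313 body 178 120.90006643956097 fixed 156 204.11773360398666 gap 22.47596459044216 std 1.6167866534465523
```

Compression is about 4.5 mm of 10 (jaw moved 28.4 mm, face 23.9 mm, consistent with 1.79 turns), so it is half-way. I'll move the arm clear for the final check of the seating and the bystanders.

>>> step_arm(
  increments=[
    {"tx": -15, "ty": -40, "tz": 5, "ax": 0, "ay": 0, "az": 0, "claw": -0.2},
    {"tx": -25, "ty": -40, "tz": 5, "ax": 0, "ay": 0, "az": 0, "claw": -0.2},
    {"tx": -25, "ty": -40, "tz": 5, "ax": 0, "ay": 0, "az": 0, "claw": -0.2},
    {"tx": -25, "ty": -40, "tz": 5, "ax": 0, "ay": 0, "az": 0, "claw": -0.2},
    {"tx": -25, "ty": -40, "tz": 0, "ax": 0, "ay": 0, "az": 0, "claw": -0.2},
    {"tx": -25, "ty": -40, "tz": 0, "ax": 0, "ay": 0, "az": 0, "claw": -0.2},
    {"tx": -25, "ty": -40, "tz": 0, "ax": 0, "ay": 0, "az": 0, "claw": -0.2},
    {"tx": -25, "ty": -40, "tz": 0, "ax": 0, "ay": 0, "az": 0, "claw": -0.2},
    {"tx": -25, "ty": -40, "tz": 0, "ax": 0, "ay": 0, "az": 0, "claw": -0.2},
    {"tx": -25, "ty": -40, "tz": 0, "ax": 0, "ay": 0, "az": 0, "claw": -0.2},
    {"tx": -25, "ty": -40, "tz": 0, "ax": 0, "ay": 0, "az": 0, "claw": -0.2},
    {"tx": -20, "ty": -20, "tz": 0, "ax": 0, "ay": 0, "az": 0, "claw": -0.2},
  ],
)

```text
time_s: 24.6
tcp_pos: [0.2182, -0.6373, 0.2555]
eef_rot: [179.9, -0.0, -144.6]
contact_force: [1.1, 0.5, 0.0]
gripper_width: 0.0349
```

```bash
python3 gap.py top0 2>/dev/null >/dev/null
python3 - <<'E'
from h import *
c=cap('top','top5');S=r.get_state()
print({k:S[k] for k in('time_s','tcp_pos','contact_force','gripper_width')})
V,U=np.mgrid[0:400,0:640]; W=world(c,U,V)
d=np.hypot(W[...,0]-.5645,W[...,1]-.0995)
m=(d<.024)&(W[...,2]>.115); print('hub top',m.sum(),np.median(W[m],0),cv2.minAreaRect((W[m][:,:2]*1000).astype('float32')))
m=(d<.1)&(W[...,2]>.155)&(W[...,2]<.18); print('handle',m.sum(),np.median(W[m],0))
o=c['image'][60:330,60:600].copy(); cv2.imwrite('pics/c7.png',np.clip(cv2.resize(o,(800,400))*1.3,0,255).astype('uint8'))
a=load('top0'); D=cv2.absdiff(a['image'],c['image']).max(-1); D=cv2.morphologyEx((D>45).astype('uint8'),cv2.MORPH_OPEN,np.ones((3,3)))
n,_,st,_=cv2.connectedComponentsWithStats(D); print(st[1:][st[1:,4]>15])
E
python3 gap.py top4 top5
```

```text
{'time_s': 24.65, 'tcp_pos': array([ 0.21578894, -0.6386114 ,  0.25518932]), 'contact_force': array([-0.73093983, -2.53994522,  1.38194319]), 'gripper_width': 0.0344470662894254}
hub top 138 [0.56468879 0.09902027 0.13425992] ((564.5099487304688, 99.25875854492188), (30.227336883544922, 30.060129165649414), 24.19645118713379)
handle 63 [0.53549175 0.16195435 0.16495633]
[[227 159  23  30 272]
 [243 175   8   7  45]
 [269 186  12  11  71]
 [390 191  23  31 284]
 [244 193   5   4  18]
 [244 196  15  14 114]
 [516 297  22  14 128]
 [536 321  15  10 104]
 [483 322   5   6  26]
 [531 331   4   4  16]
 [550 338   5   5  19]
 [496 346   7   7  40]
 [385 359  44  41 291]]
top4 red 61 143.37603103000313 body 178 120.90006643956097 fixed 156 204.11773360398666 gap 22.47596459044216 std 1.6167866534465523
top5 red 61 143.5517816560757 body 191 120.16444621528215 fixed 156 203.9795869104063 gap 23.387335440793535 std 1.7055829803567497
```

View pics/c7.png

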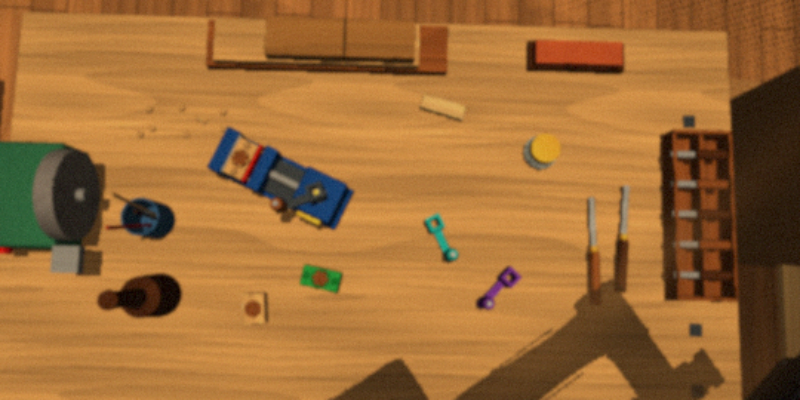

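In the clear view the crank is seated (hub centred at 564.5, 99.3), and the bystanders and look-alikes have not moved. With the jaw fully visible the compression reads about 3.6–4 mm, because the earlier view was partly hidden. I'll regrip and add about 24°.

>>> step_arm(
  increments=[
    {"tx": 18, "ty": 45, "tz": 0, "ax": 0, "ay": 0, "az": 0, "claw": -0.1},
    {"tx": 18, "ty": 45, "tz": 0, "ax": 0, "ay": 0, "az": 0, "claw": -0.1},
    {"tx": 18, "ty": 45, "tz": 0, "ax": 0, "ay": 0, "az": 0, "claw": -0.1},
    {"tx": 18, "ty": 45, "tz": 0, "ax": 0, "ay": 0, "az": 0, "claw": -0.1},
    {"tx": 18, "ty": 45, "tz": 0, "ax": 0, "ay": 0, "az": 0, "claw": -0.1},
    {"tx": 18, "ty": 45, "tz": 0, "ax": 0, "ay": 0, "az": 0, "claw": -0.1},
    {"tx": 18, "ty": 45, "tz": 0, "ax": 0, "ay": 0, "az": 0, "claw": -0.1},
    {"tx": 18, "ty": 45, "tz": 0, "ax": 0, "ay": 0, "az": 0, "claw": -0.1},
    {"tx": 18, "ty": 45, "tz": 0, "ax": 0, "ay": 0, "az": 0, "claw": -0.1},
    {"tx": 18, "ty": 45, "tz": 0, "ax": 0, "ay": 0, "az": 0, "claw": -0.1},
    {"tx": 18, "ty": 45, "tz": 0, "ax": 0, "ay": 0, "az": 0, "claw": -0.1},
    {"tx": 18, "ty": 45, "tz": 0, "ax": 0, "ay": 0, "az": 0, "claw": -0.1},
  ],
)

```text
time_s: 25.85
tcp_pos: [0.4364, -0.0928, 0.2571]
eef_rot: [-180.0, 0.0, -144.5]
contact_force: [1.3, -0.8, 0.3]
gripper_width: 0.0394
```

>>> step_arm(
  increments=[
    {"tx": 18, "ty": 45, "tz": 0, "ax": 0, "ay": 0, "az": 0, "claw": -0.1},
    {"tx": 18, "ty": 45, "tz": 0, "ax": 0, "ay": 0, "az": 0, "claw": -0.1},
    {"tx": 18, "ty": 45, "tz": 0, "ax": 0, "ay": 0, "az": 0, "claw": -0.1},
    {"tx": 18, "ty": 45, "tz": 0, "ax": 0, "ay": 0, "az": 0, "claw": -0.1},
    {"tx": 18, "ty": 45, "tz": 0, "ax": 0, "ay": 0, "az": 0, "claw": -0.1},
    {"tx": 14, "ty": 37, "tz": 0, "ax": 0, "ay": 0, "az": 0, "claw": -0.1},
    {"tx": 0, "ty": 0, "tz": 0, "ax": 0, "ay": 0, "az": 0, "claw": -0.1},
    {"tx": 0, "ty": 0, "tz": 0, "ax": 0, "ay": 0, "az": 0, "claw": -0.1},
    {"tx": 0, "ty": 0, "tz": 0, "ax": 0, "ay": 0, "az": 0, "claw": -0.1},
  ],
)

```text
time_s: 26.75
tcp_pos: [0.5398, 0.1666, 0.2566]
eef_rot: [180.0, -0.1, -144.5]
contact_force: [-0.6, -0.1, 0.6]
gripper_width: 0.0395
```

>>> step_arm(
  increments=[
    {"tx": -3, "ty": -2.5, "tz": -20, "ax": 0, "ay": 0, "az": 0, "claw": -0.1},
    {"tx": 0, "ty": 0, "tz": -20, "ax": 0, "ay": 0, "az": 0, "claw": -0.1},
    {"tx": 0, "ty": 0, "tz": -20, "ax": 0, "ay": 0, "az": 0, "claw": -0.1},
    {"tx": 0, "ty": 0, "tz": -20, "ax": 0, "ay": 0, "az": 0, "claw": -0.1},
    {"tx": 0, "ty": 0, "tz": -20, "ax": 0, "ay": 0, "az": 0, "claw": -0.1},
    {"tx": 0, "ty": 0, "tz": -8, "ax": 0, "ay": 0, "az": 0, "claw": -0.1},
    {"tx": 0, "ty": 0, "tz": 0, "ax": 0, "ay": 0, "az": 0, "claw": -0.1},
    {"tx": 0, "ty": 0, "tz": 0, "ax": 0, "ay": 0, "az": 0, "claw": -1},
    {"tx": 0, "ty": 0, "tz": 0, "ax": 0, "ay": 0, "az": 0, "claw": -1},
    {"tx": 0, "ty": 0, "tz": 0, "ax": 0, "ay": 0, "az": 0, "claw": -1},
  ],
  newtons=25,
)

```text
time_s: 27.75
tcp_pos: [0.5377, 0.165, 0.15]
eef_rot: [-180.0, 0.1, -144.5]
contact_force: [-0.1, 0.1, 0.8]
gripper_width: 0.0242
```

Run:
```python
from h import *
S=r.get_state()
print({k:S[k] for k in('time_s','tcp_pos','contact_force','moment','gripper_width')})
d=S['tcp_pos'][:2]-[.5645,.0995];a0=np.degrees(np.arctan2(d[1],d[0]));print(np.hypot(*d)*1e3,a0)
p=d*1e3
for e in(-12,-24,-28,-32):
    q=70.3*np.array([np.cos(np.radians(a0+e)),np.sin(np.radians(a0+e))]);print(e,q-p);p=q
```

```text
{'time_s': 27.75, 'tcp_pos': array([0.53770005, 0.16498789, 0.14999498]), 'contact_force': array([-0.09516592,  0.08305783,  0.82174875]), 'moment': array([0.04810549, 0.04551397, 0.00487748]), 'gripper_width': 0.024231179025385595}
70.75945665045063 112.2561041372492
-12 [14.28314626  3.68883958]
-24 [14.65617261  1.09071183]
-28 [ 4.89639742 -0.32040296]
-32 [ 4.86211986 -0.66117789]
```

>>> step_arm(
  increments=[
    {"tx": 7, "ty": 2.3, "tz": 0, "ax": 0, "ay": 0, "az": 0, "claw": -1},
    {"tx": 7.3, "ty": 1.4, "tz": 0, "ax": 0, "ay": 0, "az": 0, "claw": -1},
    {"tx": 7.3, "ty": 0.8, "tz": 0, "ax": 0, "ay": 0, "az": 0, "claw": -1},
    {"tx": 7.4, "ty": 0.3, "tz": 0, "ax": 0, "ay": 0, "az": 0, "claw": -1},
    {"tx": 0, "ty": 0, "tz": 0, "ax": 0, "ay": 0, "az": 0, "claw": -1},
    {"tx": 0, "ty": 0, "tz": 0, "ax": 0, "ay": 0, "az": 0, "claw": -1},
  ],
)

```text
time_s: 28.35
tcp_pos: [0.5656, 0.1706, 0.1496]
eef_rot: [179.9, 0.0, -144.5]
contact_force: [-7.8, 4.2, 6.1]
gripper_width: 0.0241
```

Run:
```python
from h import *
S=r.get_state()
print({k:S[k] for k in('time_s','tcp_pos','contact_force','moment','gripper_width')})
d=S['tcp_pos'][:2]-[.5645,.0995];a0=np.degrees(np.arctan2(d[1],d[0]));print(np.hypot(*d)*1e3,a0)
```

```text
{'time_s': 28.35, 'tcp_pos': array([0.56562833, 0.17063809, 0.14963027]), 'contact_force': array([-7.82785911,  4.1523128 ,  6.14321101]), 'moment': array([ 1.95808457,  2.88950803, -0.04563059]), 'gripper_width': 0.024092681066802412}
71.14704070337154 89.09129959702075
```

>>> step_arm(
  increments=[
    {"tx": 0, "ty": 0, "tz": 0, "ax": 0, "ay": 0, "az": 0, "claw": -0.2},
    {"tx": 0, "ty": 0, "tz": 0, "ax": 0, "ay": 0, "az": 0, "claw": -0.2},
    {"tx": 0, "ty": 0, "tz": 20, "ax": 0, "ay": 0, "az": 0, "claw": -0.2},
    {"tx": 0, "ty": 0, "tz": 40, "ax": 0, "ay": 0, "az": 0, "claw": -0.2},
    {"tx": -5, "ty": -30, "tz": 40, "ax": 0, "ay": 0, "az": 0, "claw": -0.2},
    {"tx": -18, "ty": -45, "tz": 0, "ax": 0, "ay": 0, "az": 0, "claw": -0.2},
    {"tx": -18, "ty": -45, "tz": 0, "ax": 0, "ay": 0, "az": 0, "claw": -0.2},
    {"tx": -18, "ty": -45, "tz": 0, "ax": 0, "ay": 0, "az": 0, "claw": -0.2},
    {"tx": -18, "ty": -45, "tz": 0, "ax": 0, "ay": 0, "az": 0, "claw": -0.2},
    {"tx": -18, "ty": -45, "tz": 0, "ax": 0, "ay": 0, "az": 0, "claw": -0.2},
    {"tx": -18, "ty": -45, "tz": 0, "ax": 0, "ay": 0, "az": 0, "claw": -0.2},
    {"tx": -18, "ty": -45, "tz": 0, "ax": 0, "ay": 0, "az": 0, "claw": -0.2},
  ],
)

```text
time_s: 29.55
tcp_pos: [0.4342, -0.1771, 0.2492]
eef_rot: [-180.0, 0.0, -144.5]
contact_force: [1.2, 0.5, -0.8]
gripper_width: 0.0352
```

>>> step_arm(
  increments=[
    {"tx": -20, "ty": -45, "tz": 0, "ax": 0, "ay": 0, "az": 0, "claw": -0.2},
    {"tx": -20, "ty": -45, "tz": 0, "ax": 0, "ay": 0, "az": 0, "claw": -0.2},
    {"tx": -20, "ty": -45, "tz": 0, "ax": 0, "ay": 0, "az": 0, "claw": -0.2},
    {"tx": -20, "ty": -45, "tz": 0, "ax": 0, "ay": 0, "az": 0, "claw": -0.2},
    {"tx": -20, "ty": -45, "tz": 0, "ax": 0, "ay": 0, "az": 0, "claw": -0.2},
    {"tx": -20, "ty": -45, "tz": 0, "ax": 0, "ay": 0, "az": 0, "claw": -0.2},
    {"tx": -20, "ty": -45, "tz": 0, "ax": 0, "ay": 0, "az": 0, "claw": -0.2},
    {"tx": -20, "ty": -45, "tz": 0, "ax": 0, "ay": 0, "az": 0, "claw": -0.2},
    {"tx": -20, "ty": -45, "tz": 0, "ax": 0, "ay": 0, "az": 0, "claw": -0.2},
    {"tx": -20, "ty": -45, "tz": 0, "ax": 0, "ay": 0, "az": 0, "claw": -0.2},
    {"tx": 0, "ty": 0, "tz": 0, "ax": 0, "ay": 0, "az": 0, "claw": -0.2},
  ],
)

```text
time_s: 30.65
tcp_pos: [0.232, -0.6297, 0.2469]
eef_rot: [179.9, -0.1, -144.8]
contact_force: [-0.4, 0.4, -1.7]
gripper_width: 0.035
```

```bash
python3 - <<'E'
from h import *
c=cap('top','top6');cap('top','top7');s=cap('side','side6');S=r.get_state()
print({k:S[k] for k in('time_s','tcp_pos','contact_force','gripper_width')})
V,U=np.mgrid[0:400,0:640]; W=world(c,U,V)
d=np.hypot(W[...,0]-.5645,W[...,1]-.0995)
m=(d<.024)&(W[...,2]>.125); print('hub top',m.sum(),np.percentile(W[m][:,2],[25,50,75,90]),cv2.minAreaRect((W[m][:,:2]*1000).astype('float32')))
m=(d<.1)&(W[...,2]>.155)&(W[...,2]<.18); print('handle',m.sum(),np.median(W[m],0))
a=cv2.resize(c['image'][140:220,195:295],(500,400))
b=cv2.resize(s['image'][130:210,280:340],(300,400))
cv2.imwrite('pics/c8.png',np.clip(np.hstack([a,b])*1.3,0,255).astype('uint8'))
E
python3 gap.py top0 top5 top6 top7
```

```text
{'time_s': 30.8, 'tcp_pos': array([ 0.23460958, -0.6254991 ,  0.24800342]), 'contact_force': array([ 0.04188533,  0.24620393, -0.23437929]), 'gripper_width': 0.03512396585263954}
hub top 112 [0.13337169 0.13505586 0.13630422 0.13722909] ((564.5975341796875, 98.91349792480469), (30.1115665435791, 29.303760528564453), 1.824725866317749)
handle 59 [0.55947471 0.16808586 0.16441316]
top0 red 70 119.46840216119503 body 190 92.5228492470096 fixed 157 203.93589738318346 gap 26.945552914185427 std 2.026584588801184
top5 red 61 143.5517816560757 body 191 120.16444621528215 fixed 156 203.9795869104063 gap 23.387335440793535 std 1.7055829803567497
top6 red 63 143.43766707061923 body 196 121.39021187695096 fixed 157 204.04611324268123 gap 22.04745519366827 std 1.6794512193851037
top7 red 60 143.65531631357686 body 193 120.87938844092675 fixed 155 204.21450725142006 gap 22.775927872650115 std 1.5925437401577383
```

View pics/c8.png

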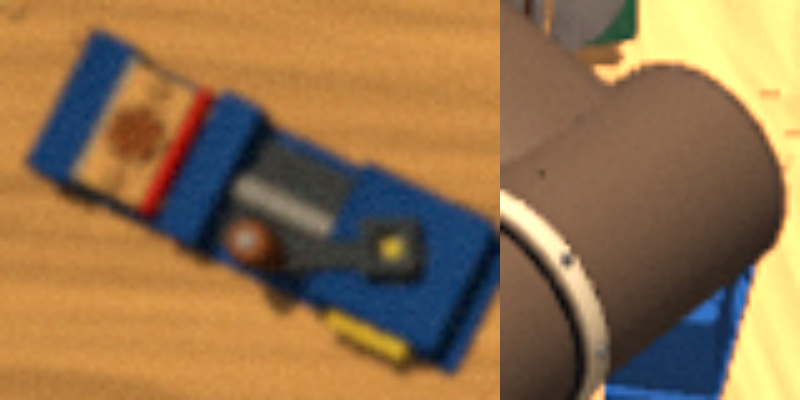

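The crank is seated (hub top about 136 mm, the expected height) with its arm toward 92°. The face reads 4.2–4.9 mm pressed in by vision and about 5 mm by turn count. The arm is clear, so I'll hand in.

```bash
python3 -c "
from plant import r
print(r.close_job())"
```

```text
the job is handed in; nothing more can be done
None
```

I fitted the dark crank with the brown handle onto the vise's drive, wound it clockwise about 1.85 turns, and handed the job in at about 31 s. The crank is seated, the gripper is off it, and the arm is parked clear.

- **Fitting:** I found the drive's centre by feeling for the nose and the square's angle by turning gently. The hub stopped on the collar at the expected height, with at most about 16 N of contact force in the readings.
- **Winding:** The readings I took while winding showed at most about 17 N, counting all directions. I let go once to look, then regripped and added about 21°.
- **Last checks:** The hub top reads about 136 mm, which is the seated height. The carving is against the fixed jaw. The bystanders and look-alikes showed no movement when I compared pictures before that last small turn; I did not repeat the comparison afterwards.
- **Disagreement:** How far the red face is pressed in differs by method. The last two pictures gave 4.9 and 4.2 mm, and the turn count gave about 5 mm, so it is about half-way of 10 mm, with roughly 0.7 mm of doubt. An earlier 4.5 mm reading was partly hidden by the arm and came out as 3.6 mm once clear, which is why I added the last bit.
- **Failed check:** The final side picture was blocked by the arm, so the last check rests on the top camera alone.

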